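# Pin the bent brackets on the checking rail and put the spare gauge pins away

## Robot

A 6-joint arm with a two-finger parallel gripper is mounted at the origin on the work surface. World frame = base frame: x ahead of the robot, y to its left, z up, the work surface at z = 0. Lengths are in m, angles in rad, forces in N, time in s.
With the tool pointing down it reaches from about 0.35 to 0.775 m from the base axis. Payload 7.3 kg.
Tool frame: the origin (TCP) lies between the finger pads; the fingertips stand 14 mm ahead of it and the grasp point (between the pads) lies 5 mm behind it; z points along the fingers, y is the direction in which the jaws open and shut (so a half turn about z gives the same grasp; the last joint's range is limited). The gripper opens to 92 mm and grips with 3 to 60 N. Pads are 19 mm wide; open, the fingers measure 130 mm over their backs; the gripper's body (75 mm by 190 mm) begins 47 mm behind the grasp point.
Start: joints at [1.145, 0.342, 1.524, -0, 1.275, -0.146], TCP at [0.145, 0.505, 0.241] pointing down, gripper open.
Joint ranges: [-2.53, 2.53], [-0.77, 2.02], [0.04, 2.7], [-1, 4.14], [0.28, 2.66], [-3.11, 3.11]. Speed limits (rad/s): [2.57, 2.57, 3.14, 3.14, 3.14, 3.14].

## Interface

Orientations are given as [roll, pitch, yaw] about the fixed x, y, z axes, in that order (R = Rz(yaw) Ry(pitch) Rx(roll)).
In Python, from cell import robot gives the robot as it stands.
- The arm moves only by the shell command python3 -m creep 'ROWS' [FORCE]. ROWS is JSON, a list that holds one entry, the list of rows, each a list of 7 numbers: the shift along the tool's x, y, z in cm, then the turn, a rotation vector about the tool's x, y, z in degrees, then the gripper command: -1 is shut, 1 is fully open, values between are in proportion. In form: [[[tx, ty, tz, wx, wy, wz, gripper], ...]]. A call has 1 to 8 rows; each row is the pose to reach, as a shift and turn from the pose measured when the call began, along the tool's axes at that moment; what a row does not reach only later rows make up. A row lasts 1/10 s, in which the tool goes at most 50 mm and 8.59 degrees, less where a joint would pass 70% of its speed; a pose out of reach is approached as far as the arm can. A call with a gripper value outside its range is refused whole. The fingers move at their own pace and stop on an object; FORCE is the grip in N (left out, the last holds). Time passes only in rows, so rows that repeat a pose let the fingers close. It gives the time, the measured TCP pose, the force and the opening at its end, in the units of the state.
- robot.observe(): the state, without advancing time (a new reading comes with each control period).
- robot.read_camera(name): name is "side" or "top" or "wrist"; returns the picture (384x512x3 uint8, red, green, blue); there is no depth.
- robot.camera_params(name): a dict with "camera_matrix" (3x3 intrinsics, pixels), "k1" (the pictures are not rectified: a ray, as slopes to the right and down, at radius r is drawn at 1 + k1 r^2 times it, then the intrinsics apply), "R" (3x3) and "t" (3): a world point X has camera coordinates R X + t. Camera axes: x right, y down, z forward; pixel columns grow to the right and rows downward; lengths in m; the calibration is good to about 2 mm. A picture is of the moment at which its call begins: read the wrist's pose just before it. camera_params takes no time and is no camera call; for the wrist camera it gives the pose at the moment of the call.
- robot.hand_in(): hands the job in, once; it reports no verdict.
Trained networks look in the newest picture that a camera, given by its name, has taken for a name from the list of things; names that differ only in an ending like _2 or _b are one class to them, and where a whole thing is asked for, a point or a joint stands for the part that bears it (a point fixed in the world has none). Each returns a list of dicts, best first, with "score" (0 to 1); they miss things now and then, are a little off and sometimes report something else, mostly with a low value. They report only what shows in the picture. A call takes as long as a camera call. They do not tell look-alikes from the thing itself.
- robot.look_for(camera, label): "centre" ([x, y, z] in m, in the coordinates of the camera as it stood for that picture, good to about 4 mm: the middle of the surface that is visible of it).
- robot.masks_of(camera, label): "mask" (384x512 bool, what is visible of it).
The state is a dict: "time": time; "qpos": joint angles; "qvel": joint speeds; "joint_efforts": joint torques, N m; "tool_pos": TCP position; "tool_rot": TCP orientation; "contact_force": force on the tool from outside, world axes, zero at the start; "torque": the same for the moment, N m; "opening": finger opening in m.
Only numpy, scipy, OpenCV 4.12 (cv2) and the standard library are available. Lean on these libraries where they do the work, as an engineer would, in place of code of your own. Each camera call takes 0.05 s, during which the arm holds its last target.

## Task

Put a gauge pin through both holes of every bent bracket that stands in the checking rail, nose first from the robot's side so that its nose stands well out beyond the far flange, with the brackets left standing in their nests. Lay the gauge pins that are left over in the open drawer, wholly inside it, and then push the drawer fully home. Leave the tape measure and the mug where they are.

Things in the scene. Friction and masses are not known exactly. Their poses are not given: they have to be found in the camera images.
- bracket1: Bent aluminium U bracket (may be absent): 54 mm long in its x, 50 wide in y, 80 high, sheet 5 mm; two upright flanges square to x, outer faces at x = -27 and +27 mm, each with an 18 mm round hole, both on one line along x at 55 mm height. Origin: centre of its underside; z up; its -x side is the front, towards the robot. Loose in nest 1 of the rail. 0.4 kg.
- bracket1_eye (a point): Point midway between the two holes of bracket 1, on their common line (bracket's axes; the line is x).
- bracket2: Bent aluminium U bracket (may be absent): 54 mm long in its x, 50 wide in y, 80 high, sheet 5 mm; two upright flanges square to x, outer faces at x = -27 and +27 mm, each with an 18 mm round hole, both on one line along x at 55 mm height. Origin: centre of its underside; z up; its -x side is the front, towards the robot. Loose in nest 2 of the rail. 0.4 kg.
- bracket2_eye (a point): Point midway between the two holes of bracket 2, on their common line (bracket's axes; the line is x).
- bracket3: Bent aluminium U bracket (may be absent): 54 mm long in its x, 50 wide in y, 80 high, sheet 5 mm; two upright flanges square to x, outer faces at x = -27 and +27 mm, each with an 18 mm round hole, both on one line along x at 55 mm height. Origin: centre of its underside; z up; its -x side is the front, towards the robot. Loose in nest 3 of the rail. 0.4 kg.
- bracket3_eye (a point): Point midway between the two holes of bracket 3, on their common line (bracket's axes; the line is x).
- bracket4: Bent aluminium U bracket (may be absent): 54 mm long in its x, 50 wide in y, 80 high, sheet 5 mm; two upright flanges square to x, outer faces at x = -27 and +27 mm, each with an 18 mm round hole, both on one line along x at 55 mm height. Origin: centre of its underside; z up; its -x side is the front, towards the robot. Loose in nest 4 of the rail. 0.4 kg.
- bracket4_eye (a point): Point midway between the two holes of bracket 4, on their common line (bracket's axes; the line is x).
- pin1: Steel gauge pin, 130 mm long, 0.15 kg: dark square handle 55 long x 20 x 20 mm, then a plain round shank 14 mm diameter, 75 long, with an 8 mm tapered nose; the handle's front face (x = +27.5 mm) is the shoulder. Origin: centre of the handle, on the pin's axis; x points along the pin to the nose. Lies on the bench at first (axis 10 mm up).
- pin1_tip (a point): Nose end of pin 1, 102.5 mm from the handle centre, on the axis.
- pin2: Steel gauge pin, 130 mm long, 0.15 kg: dark square handle 55 long x 20 x 20 mm, then a plain round shank 14 mm diameter, 75 long, with an 8 mm tapered nose; the handle's front face (x = +27.5 mm) is the shoulder. Origin: centre of the handle, on the pin's axis; x points along the pin to the nose. Lies on the bench at first (axis 10 mm up).
- pin2_tip (a point): Nose end of pin 2, 102.5 mm from the handle centre, on the axis.
- pin3: Steel gauge pin, 130 mm long, 0.15 kg: dark square handle 55 long x 20 x 20 mm, then a plain round shank 14 mm diameter, 75 long, with an 8 mm tapered nose; the handle's front face (x = +27.5 mm) is the shoulder. Origin: centre of the handle, on the pin's axis; x points along the pin to the nose. Lies on the bench at first (axis 10 mm up).
- pin3_tip (a point): Nose end of pin 3, 102.5 mm from the handle centre, on the axis.
- pin4: Steel gauge pin, 130 mm long, 0.15 kg: dark square handle 55 long x 20 x 20 mm, then a plain round shank 14 mm diameter, 75 long, with an 8 mm tapered nose; the handle's front face (x = +27.5 mm) is the shoulder. Origin: centre of the handle, on the pin's axis; x points along the pin to the nose. Lies on the bench at first (axis 10 mm up).
- pin4_tip (a point): Nose end of pin 4, 102.5 mm from the handle centre, on the axis.
- pin5: Steel gauge pin, 130 mm long, 0.15 kg: dark square handle 55 long x 20 x 20 mm, then a plain round shank 14 mm diameter, 75 long, with an 8 mm tapered nose; the handle's front face (x = +27.5 mm) is the shoulder. Origin: centre of the handle, on the pin's axis; x points along the pin to the nose. Lies on the bench at first (axis 10 mm up).
- pin5_tip (a point): Nose end of pin 5, 102.5 mm from the handle centre, on the axis.
- rail: Fixed steel checking rail, base 120 x 350 x 10 mm with low (12 mm) fences that make four nests in a row along its y, 80 mm apart (nest k centred at y = -200 + 80 k mm, floor 10 mm up; some may be empty); origin at its underside centre, x points away from the robot.
- unit_drawer0 (a joint): Travel of the drawer of the low grey unit (260 x 240 x 80 mm): 0 = fully home, grows as it comes out towards the robot; m.
- drawer_floor (a point): Point on the drawer's inner floor, midway across (moves with it). x points into the unit; inner space from x = -67 to +147 mm and y = -99 to +99 mm, walls 36 mm high; the blue front panel's outer face is at x = -88 mm, its top 46 mm above the floor. The unit's top is 80 mm above the bench; the travel's length of drawer stands out of it.
- unit_drawer0_handle (a point): Middle of the drawer's bar handle, 120 mm long across, 35 mm out from the blue front panel; the drawer is pushed home along the x axis of drawer_floor.
- tape: Bystander: black tape measure 62 x 36 x 60 mm, standing; origin at its underside.
- mug: Bystander: white mug, 80 mm diameter, 95 high; origin at its underside.
Mind the look-alikes: they are no part of the job. What is shaped like the bracket1 but purple or yellow is not meant.

How it is judged:
At the end, for the whole second after the job is handed in: Each bracket upright in its nest (12 mm) with a pin through both holes: nose 5 mm or more past the far flange, within 8 mm and 0.15 rad of the hole line, handle on the robot side; every other pin wholly in the drawer; drawer home within 5 mm; pins at rest (((x of pin1_tip in the frame of bracket1_eye above 0.032 m and y of pin1_tip in the frame of bracket1_eye between -0.008 and 0.008 m and z of pin1_tip in the frame of bracket1_eye between -0.008 and 0.008 m and x of pin1 in the frame of bracket1_eye below -0.03 m and angle between the x axis of pin1 and the x axis of bracket1, either way round below 0.15 rad) or (x of pin2_tip in the frame of bracket1_eye above 0.032 m and y of pin2_tip in the frame of bracket1_eye between -0.008 and 0.008 m and z of pin2_tip in the frame of bracket1_eye between -0.008 and 0.008 m and x of pin2 in the frame of bracket1_eye below -0.03 m and angle between the x axis of pin2 and the x axis of bracket1, either way round below 0.15 rad) or (x of pin3_tip in the frame of bracket1_eye above 0.032 m and y of pin3_tip in the frame of bracket1_eye between -0.008 and 0.008 m and z of pin3_tip in the frame of bracket1_eye between -0.008 and 0.008 m and x of pin3 in the frame of bracket1_eye below -0.03 m and angle between the x axis of pin3 and the x axis of bracket1, either way round below 0.15 rad) or (x of pin4_tip in the frame of bracket1_eye above 0.032 m and y of pin4_tip in the frame of bracket1_eye between -0.008 and 0.008 m and z of pin4_tip in the frame of bracket1_eye between -0.008 and 0.008 m and x of pin4 in the frame of bracket1_eye below -0.03 m and angle between the x axis of pin4 and the x axis of bracket1, either way round below 0.15 rad) or (x of pin5_tip in the frame of bracket1_eye above 0.032 m and y of pin5_tip in the frame of bracket1_eye between -0.008 and 0.008 m and z of pin5_tip in the frame of bracket1_eye between -0.008 and 0.008 m and x of pin5 in the frame of bracket1_eye below -0.03 m and angle between the x axis of pin5 and the x axis of bracket1, either way round below 0.15 rad)) and ((x of pin1_tip in the frame of bracket2_eye above 0.032 m and y of pin1_tip in the frame of bracket2_eye between -0.008 and 0.008 m and z of pin1_tip in the frame of bracket2_eye between -0.008 and 0.008 m and x of pin1 in the frame of bracket2_eye below -0.03 m and angle between the x axis of pin1 and the x axis of bracket2, either way round below 0.15 rad) or (x of pin2_tip in the frame of bracket2_eye above 0.032 m and y of pin2_tip in the frame of bracket2_eye between -0.008 and 0.008 m and z of pin2_tip in the frame of bracket2_eye between -0.008 and 0.008 m and x of pin2 in the frame of bracket2_eye below -0.03 m and angle between the x axis of pin2 and the x axis of bracket2, either way round below 0.15 rad) or (x of pin3_tip in the frame of bracket2_eye above 0.032 m and y of pin3_tip in the frame of bracket2_eye between -0.008 and 0.008 m and z of pin3_tip in the frame of bracket2_eye between -0.008 and 0.008 m and x of pin3 in the frame of bracket2_eye below -0.03 m and angle between the x axis of pin3 and the x axis of bracket2, either way round below 0.15 rad) or (x of pin4_tip in the frame of bracket2_eye above 0.032 m and y of pin4_tip in the frame of bracket2_eye between -0.008 and 0.008 m and z of pin4_tip in the frame of bracket2_eye between -0.008 and 0.008 m and x of pin4 in the frame of bracket2_eye below -0.03 m and angle between the x axis of pin4 and the x axis of bracket2, either way round below 0.15 rad) or (x of pin5_tip in the frame of bracket2_eye above 0.032 m and y of pin5_tip in the frame of bracket2_eye between -0.008 and 0.008 m and z of pin5_tip in the frame of bracket2_eye between -0.008 and 0.008 m and x of pin5 in the frame of bracket2_eye below -0.03 m and angle between the x axis of pin5 and the x axis of bracket2, either way round below 0.15 rad)) and ((x of pin1_tip in the frame of bracket3_eye above 0.032 m and y of pin1_tip in the frame of bracket3_eye between -0.008 and 0.008 m and z of pin1_tip in the frame of bracket3_eye between -0.008 and 0.008 m and x of pin1 in the frame of bracket3_eye below -0.03 m and angle between the x axis of pin1 and the x axis of bracket3, either way round below 0.15 rad) or (x of pin2_tip in the frame of bracket3_eye above 0.032 m and y of pin2_tip in the frame of bracket3_eye between -0.008 and 0.008 m and z of pin2_tip in the frame of bracket3_eye between -0.008 and 0.008 m and x of pin2 in the frame of bracket3_eye below -0.03 m and angle between the x axis of pin2 and the x axis of bracket3, either way round below 0.15 rad) or (x of pin3_tip in the frame of bracket3_eye above 0.032 m and y of pin3_tip in the frame of bracket3_eye between -0.008 and 0.008 m and z of pin3_tip in the frame of bracket3_eye between -0.008 and 0.008 m and x of pin3 in the frame of bracket3_eye below -0.03 m and angle between the x axis of pin3 and the x axis of bracket3, either way round below 0.15 rad) or (x of pin4_tip in the frame of bracket3_eye above 0.032 m and y of pin4_tip in the frame of bracket3_eye between -0.008 and 0.008 m and z of pin4_tip in the frame of bracket3_eye between -0.008 and 0.008 m and x of pin4 in the frame of bracket3_eye below -0.03 m and angle between the x axis of pin4 and the x axis of bracket3, either way round below 0.15 rad) or (x of pin5_tip in the frame of bracket3_eye above 0.032 m and y of pin5_tip in the frame of bracket3_eye between -0.008 and 0.008 m and z of pin5_tip in the frame of bracket3_eye between -0.008 and 0.008 m and x of pin5 in the frame of bracket3_eye below -0.03 m and angle between the x axis of pin5 and the x axis of bracket3, either way round below 0.15 rad)) and ((x of pin1_tip in the frame of bracket4_eye above 0.032 m and y of pin1_tip in the frame of bracket4_eye between -0.008 and 0.008 m and z of pin1_tip in the frame of bracket4_eye between -0.008 and 0.008 m and x of pin1 in the frame of bracket4_eye below -0.03 m and angle between the x axis of pin1 and the x axis of bracket4, either way round below 0.15 rad) or (x of pin2_tip in the frame of bracket4_eye above 0.032 m and y of pin2_tip in the frame of bracket4_eye between -0.008 and 0.008 m and z of pin2_tip in the frame of bracket4_eye between -0.008 and 0.008 m and x of pin2 in the frame of bracket4_eye below -0.03 m and angle between the x axis of pin2 and the x axis of bracket4, either way round below 0.15 rad) or (x of pin3_tip in the frame of bracket4_eye above 0.032 m and y of pin3_tip in the frame of bracket4_eye between -0.008 and 0.008 m and z of pin3_tip in the frame of bracket4_eye between -0.008 and 0.008 m and x of pin3 in the frame of bracket4_eye below -0.03 m and angle between the x axis of pin3 and the x axis of bracket4, either way round below 0.15 rad) or (x of pin4_tip in the frame of bracket4_eye above 0.032 m and y of pin4_tip in the frame of bracket4_eye between -0.008 and 0.008 m and z of pin4_tip in the frame of bracket4_eye between -0.008 and 0.008 m and x of pin4 in the frame of bracket4_eye below -0.03 m and angle between the x axis of pin4 and the x axis of bracket4, either way round below 0.15 rad) or (x of pin5_tip in the frame of bracket4_eye above 0.032 m and y of pin5_tip in the frame of bracket4_eye between -0.008 and 0.008 m and z of pin5_tip in the frame of bracket4_eye between -0.008 and 0.008 m and x of pin5 in the frame of bracket4_eye below -0.03 m and angle between the x axis of pin5 and the x axis of bracket4, either way round below 0.15 rad)) and ((x of pin1_tip in the frame of bracket1_eye above 0.032 m and y of pin1_tip in the frame of bracket1_eye between -0.008 and 0.008 m and z of pin1_tip in the frame of bracket1_eye between -0.008 and 0.008 m and x of pin1 in the frame of bracket1_eye below -0.03 m and angle between the x axis of pin1 and the x axis of bracket1, either way round below 0.15 rad) or (x of pin1_tip in the frame of bracket2_eye above 0.032 m and y of pin1_tip in the frame of bracket2_eye between -0.008 and 0.008 m and z of pin1_tip in the frame of bracket2_eye between -0.008 and 0.008 m and x of pin1 in the frame of bracket2_eye below -0.03 m and angle between the x axis of pin1 and the x axis of bracket2, either way round below 0.15 rad) or (x of pin1_tip in the frame of bracket3_eye above 0.032 m and y of pin1_tip in the frame of bracket3_eye between -0.008 and 0.008 m and z of pin1_tip in the frame of bracket3_eye between -0.008 and 0.008 m and x of pin1 in the frame of bracket3_eye below -0.03 m and angle between the x axis of pin1 and the x axis of bracket3, either way round below 0.15 rad) or (x of pin1_tip in the frame of bracket4_eye above 0.032 m and y of pin1_tip in the frame of bracket4_eye between -0.008 and 0.008 m and z of pin1_tip in the frame of bracket4_eye between -0.008 and 0.008 m and x of pin1 in the frame of bracket4_eye below -0.03 m and angle between the x axis of pin1 and the x axis of bracket4, either way round below 0.15 rad) or (x of pin1 in the frame of drawer_floor between -0.07 and 0.15 m and y of pin1 in the frame of drawer_floor between -0.108 and 0.108 m and z of pin1 in the frame of drawer_floor between -0.005 and 0.036 m and x of pin1_tip in the frame of drawer_floor between -0.07 and 0.15 m and y of pin1_tip in the frame of drawer_floor between -0.108 and 0.108 m and z of pin1_tip in the frame of drawer_floor between -0.005 and 0.036 m)) and ((x of pin2_tip in the frame of bracket1_eye above 0.032 m and y of pin2_tip in the frame of bracket1_eye between -0.008 and 0.008 m and z of pin2_tip in the frame of bracket1_eye between -0.008 and 0.008 m and x of pin2 in the frame of bracket1_eye below -0.03 m and angle between the x axis of pin2 and the x axis of bracket1, either way round below 0.15 rad) or (x of pin2_tip in the frame of bracket2_eye above 0.032 m and y of pin2_tip in the frame of bracket2_eye between -0.008 and 0.008 m and z of pin2_tip in the frame of bracket2_eye between -0.008 and 0.008 m and x of pin2 in the frame of bracket2_eye below -0.03 m and angle between the x axis of pin2 and the x axis of bracket2, either way round below 0.15 rad) or (x of pin2_tip in the frame of bracket3_eye above 0.032 m and y of pin2_tip in the frame of bracket3_eye between -0.008 and 0.008 m and z of pin2_tip in the frame of bracket3_eye between -0.008 and 0.008 m and x of pin2 in the frame of bracket3_eye below -0.03 m and angle between the x axis of pin2 and the x axis of bracket3, either way round below 0.15 rad) or (x of pin2_tip in the frame of bracket4_eye above 0.032 m and y of pin2_tip in the frame of bracket4_eye between -0.008 and 0.008 m and z of pin2_tip in the frame of bracket4_eye between -0.008 and 0.008 m and x of pin2 in the frame of bracket4_eye below -0.03 m and angle between the x axis of pin2 and the x axis of bracket4, either way round below 0.15 rad) or (x of pin2 in the frame of drawer_floor between -0.07 and 0.15 m and y of pin2 in the frame of drawer_floor between -0.108 and 0.108 m and z of pin2 in the frame of drawer_floor between -0.005 and 0.036 m and x of pin2_tip in the frame of drawer_floor between -0.07 and 0.15 m and y of pin2_tip in the frame of drawer_floor between -0.108 and 0.108 m and z of pin2_tip in the frame of drawer_floor between -0.005 and 0.036 m)) and ((x of pin3_tip in the frame of bracket1_eye above 0.032 m and y of pin3_tip in the frame of bracket1_eye between -0.008 and 0.008 m and z of pin3_tip in the frame of bracket1_eye between -0.008 and 0.008 m and x of pin3 in the frame of bracket1_eye below -0.03 m and angle between the x axis of pin3 and the x axis of bracket1, either way round below 0.15 rad) or (x of pin3_tip in the frame of bracket2_eye above 0.032 m and y of pin3_tip in the frame of bracket2_eye between -0.008 and 0.008 m and z of pin3_tip in the frame of bracket2_eye between -0.008 and 0.008 m and x of pin3 in the frame of bracket2_eye below -0.03 m and angle between the x axis of pin3 and the x axis of bracket2, either way round below 0.15 rad) or (x of pin3_tip in the frame of bracket3_eye above 0.032 m and y of pin3_tip in the frame of bracket3_eye between -0.008 and 0.008 m and z of pin3_tip in the frame of bracket3_eye between -0.008 and 0.008 m and x of pin3 in the frame of bracket3_eye below -0.03 m and angle between the x axis of pin3 and the x axis of bracket3, either way round below 0.15 rad) or (x of pin3_tip in the frame of bracket4_eye above 0.032 m and y of pin3_tip in the frame of bracket4_eye between -0.008 and 0.008 m and z of pin3_tip in the frame of bracket4_eye between -0.008 and 0.008 m and x of pin3 in the frame of bracket4_eye below -0.03 m and angle between the x axis of pin3 and the x axis of bracket4, either way round below 0.15 rad) or (x of pin3 in the frame of drawer_floor between -0.07 and 0.15 m and y of pin3 in the frame of drawer_floor between -0.108 and 0.108 m and z of pin3 in the frame of drawer_floor between -0.005 and 0.036 m and x of pin3_tip in the frame of drawer_floor between -0.07 and 0.15 m and y of pin3_tip in the frame of drawer_floor between -0.108 and 0.108 m and z of pin3_tip in the frame of drawer_floor between -0.005 and 0.036 m)) and ((x of pin4_tip in the frame of bracket1_eye above 0.032 m and y of pin4_tip in the frame of bracket1_eye between -0.008 and 0.008 m and z of pin4_tip in the frame of bracket1_eye between -0.008 and 0.008 m and x of pin4 in the frame of bracket1_eye below -0.03 m and angle between the x axis of pin4 and the x axis of bracket1, either way round below 0.15 rad) or (x of pin4_tip in the frame of bracket2_eye above 0.032 m and y of pin4_tip in the frame of bracket2_eye between -0.008 and 0.008 m and z of pin4_tip in the frame of bracket2_eye between -0.008 and 0.008 m and x of pin4 in the frame of bracket2_eye below -0.03 m and angle between the x axis of pin4 and the x axis of bracket2, either way round below 0.15 rad) or (x of pin4_tip in the frame of bracket3_eye above 0.032 m and y of pin4_tip in the frame of bracket3_eye between -0.008 and 0.008 m and z of pin4_tip in the frame of bracket3_eye between -0.008 and 0.008 m and x of pin4 in the frame of bracket3_eye below -0.03 m and angle between the x axis of pin4 and the x axis of bracket3, either way round below 0.15 rad) or (x of pin4_tip in the frame of bracket4_eye above 0.032 m and y of pin4_tip in the frame of bracket4_eye between -0.008 and 0.008 m and z of pin4_tip in the frame of bracket4_eye between -0.008 and 0.008 m and x of pin4 in the frame of bracket4_eye below -0.03 m and angle between the x axis of pin4 and the x axis of bracket4, either way round below 0.15 rad) or (x of pin4 in the frame of drawer_floor between -0.07 and 0.15 m and y of pin4 in the frame of drawer_floor between -0.108 and 0.108 m and z of pin4 in the frame of drawer_floor between -0.005 and 0.036 m and x of pin4_tip in the frame of drawer_floor between -0.07 and 0.15 m and y of pin4_tip in the frame of drawer_floor between -0.108 and 0.108 m and z of pin4_tip in the frame of drawer_floor between -0.005 and 0.036 m)) and ((x of pin5_tip in the frame of bracket1_eye above 0.032 m and y of pin5_tip in the frame of bracket1_eye between -0.008 and 0.008 m and z of pin5_tip in the frame of bracket1_eye between -0.008 and 0.008 m and x of pin5 in the frame of bracket1_eye below -0.03 m and angle between the x axis of pin5 and the x axis of bracket1, either way round below 0.15 rad) or (x of pin5_tip in the frame of bracket2_eye above 0.032 m and y of pin5_tip in the frame of bracket2_eye between -0.008 and 0.008 m and z of pin5_tip in the frame of bracket2_eye between -0.008 and 0.008 m and x of pin5 in the frame of bracket2_eye below -0.03 m and angle between the x axis of pin5 and the x axis of bracket2, either way round below 0.15 rad) or (x of pin5_tip in the frame of bracket3_eye above 0.032 m and y of pin5_tip in the frame of bracket3_eye between -0.008 and 0.008 m and z of pin5_tip in the frame of bracket3_eye between -0.008 and 0.008 m and x of pin5 in the frame of bracket3_eye below -0.03 m and angle between the x axis of pin5 and the x axis of bracket3, either way round below 0.15 rad) or (x of pin5_tip in the frame of bracket4_eye above 0.032 m and y of pin5_tip in the frame of bracket4_eye between -0.008 and 0.008 m and z of pin5_tip in the frame of bracket4_eye between -0.008 and 0.008 m and x of pin5 in the frame of bracket4_eye below -0.03 m and angle between the x axis of pin5 and the x axis of bracket4, either way round below 0.15 rad) or (x of pin5 in the frame of drawer_floor between -0.07 and 0.15 m and y of pin5 in the frame of drawer_floor between -0.108 and 0.108 m and z of pin5 in the frame of drawer_floor between -0.005 and 0.036 m and x of pin5_tip in the frame of drawer_floor between -0.07 and 0.15 m and y of pin5_tip in the frame of drawer_floor between -0.108 and 0.108 m and z of pin5_tip in the frame of drawer_floor between -0.005 and 0.036 m)) and x of bracket1 in the frame of rail between -0.012 and 0.012 m and y of bracket1 in the frame of rail between -0.132 and -0.108 m and x of bracket2 in the frame of rail between -0.012 and 0.012 m and y of bracket2 in the frame of rail between -0.052 and -0.028 m and x of bracket3 in the frame of rail between -0.012 and 0.012 m and y of bracket3 in the frame of rail between 0.028 and 0.052 m and x of bracket4 in the frame of rail between -0.012 and 0.012 m and y of bracket4 in the frame of rail between 0.108 and 0.132 m and angle between each of bracket1, bracket2, bracket3, bracket4's own z axis and vertical below 0.15 rad and value of joint unit_drawer0 below 0.005 m and linear speed of each of pin1, pin2, pin3, pin4, pin5 below 0.02 m/s); the robot touches nothing.
It fails at once if a bystander (tape measure or mug) is shoved more than 50 mm from its place (distance of any of tape, mug from where it was at the start of the episode above 0.05 m).
It fails at once if a bracket is tipped over (angle between any of bracket1, bracket2, bracket3, bracket4's own z axis and vertical above 0.5 rad).
Of bracket1, bracket2, bracket3, bracket4 only 2 to 4 are there at a start; the rules pass over those that are not, and their reading is None.
At some moment in a run one of pin1, pin2, pin3, pin4, pin5 may be knocked a few centimetres aside while the robot is not near it.
Once in a run the grip may slacken for a moment while it holds something.
It also fails if it takes over 208 s, if anything falls off the work surface, if the arm or the gripper's body presses on something with over 40 N, if the wrist force passes 120 N, or if a joint passes its speed limit or range.

## Working session

There is one attempt and no reset: what is moved stays moved. The work goes in short steps, Python scripts to look and compute and a shell command to move; the robot and the scene stay as the last step left them, time stands still between calls to the robot, and variables do not carry over. Pictures are saved under pics/ and viewed, and the job is handed in when it is done.

```bash
ls -la; mkdir -p pics; cat > h.py <<'E'
import numpy as np, cv2
from cell import robot
from scipy.spatial.transform import Rotation as Ro
def snap(n,f):
    im=robot.read_camera(n); cv2.imwrite('pics/'+f,cv2.cvtColor(im,cv2.COLOR_RGB2BGR)); return im
E
python3 - <<'E'
from h import *
s=robot.observe(); print(s)
for n in ['side','top','wrist']:
    p=robot.camera_params(n); print(n,p)
    snap(n,n+'0.png')
E
```

```text
total 12
drwxr-xr-x  3 agent agent 4096 Dec  7 03:36 .
drwxr-xr-x 23 root  root  4096 Dec  7 03:36 ..
drwxr-xr-x  2 agent agent 4096 Dec  7 03:36 pics
{'time': 0.0, 'qpos': array([ 1.14499954e+00,  3.42663762e-01,  1.52500872e+00, -2.54443511e-05,
        1.27535525e+00, -1.46037197e-01]), 'qvel': array([ 0.00066216, -0.00162899,  0.00057238,  0.00013689, -0.0001734 ,
        0.00028721]), 'joint_efforts': array([-2.75258590e-04, -4.31251502e+01, -2.44213110e+01,  7.17507675e-02,
        5.61498245e-02, -1.34313368e-04]), 'tool_pos': array([0.14481492, 0.50424578, 0.24007843]), 'tool_rot': array([-3.14016931e+00, -1.84758290e-04,  2.86184036e+00]), 'contact_force': array([ 0.87716175,  0.19822707, -1.02792875]), 'torque': array([-0.01790701, -0.0197985 , -0.00924456]), 'opening': 0.09178761312178979}
side {'camera_matrix': array([[393.67140928,   0.        , 249.39511842],
       [  0.        , 393.67140928, 190.50964606],
       [  0.        ,   0.        ,   1.        ]]), 'k1': -0.1370365338039858, 'R': array([[ 0.99709035, -0.07619493, -0.00227366],
       [-0.05863879, -0.747609
[... 277 characters left out ...]
  ,   1.        ]]), 'k1': -0.018297621801267417, 'R': array([[ 0.01050188, -0.99992491, -0.00631468],
       [-0.99058066, -0.0095411 , -0.13659768],
       [ 0.13652717,  0.00768973, -0.99060648]]), 't': array([-0.06205275,  0.57888697,  1.25734676])}
wrist {'camera_matrix': array([[274.70433875,   0.        , 254.66111076],
       [  0.        , 274.70433875, 193.23246247],
       [  0.        ,   0.        ,   1.        ]]), 'k1': -0.06587098966322066, 'R': array([[ 2.76172218e-01,  9.61107808e-01, -8.28480093e-04],
       [ 9.23724262e-01, -2.65191865e-01,  2.76417732e-01],
       [ 2.65447535e-01, -7.71041855e-02, -9.61037227e-01]]), 't': array([-0.52531447, -0.03413718,  0.38998076])}
```

View pics/side0.png

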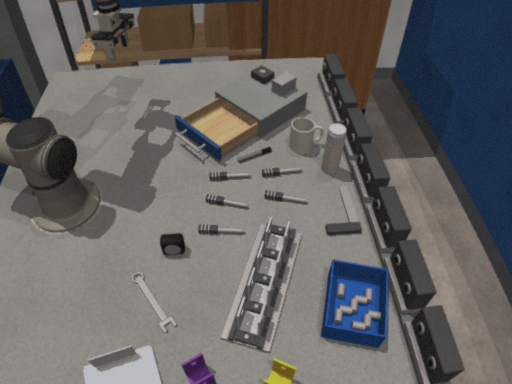

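View pics/top0.png

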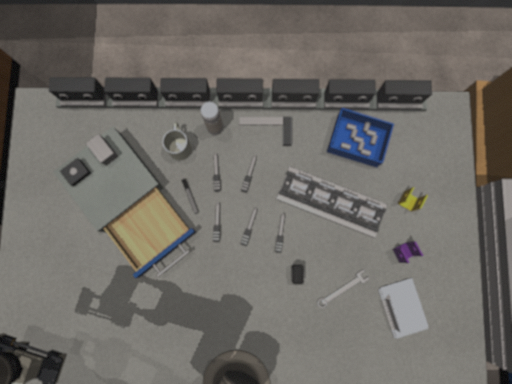

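View pics/wrist0.png

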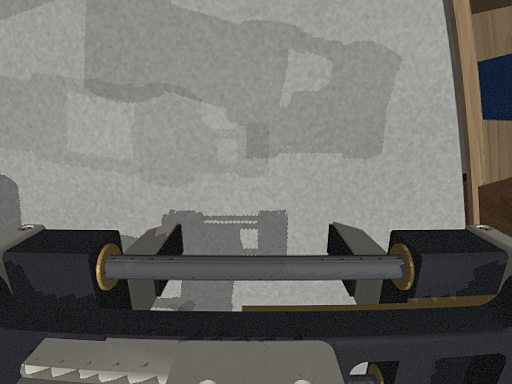

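```bash
python3 - <<'E'
import cv2
a=cv2.imread('pics/top0.png')[140:270,170:400]; cv2.imwrite('pics/top0c.png',cv2.resize(a,None,fx=3.4,fy=3.4,interpolation=cv2.INTER_CUBIC))
a=cv2.imread('pics/side0.png')[150:350,190:320]; cv2.imwrite('pics/side0c.png',cv2.resize(a,None,fx=3,fy=3,interpolation=cv2.INTER_CUBIC))
E
```

```text
(no output)
```

View pics/top0c.png

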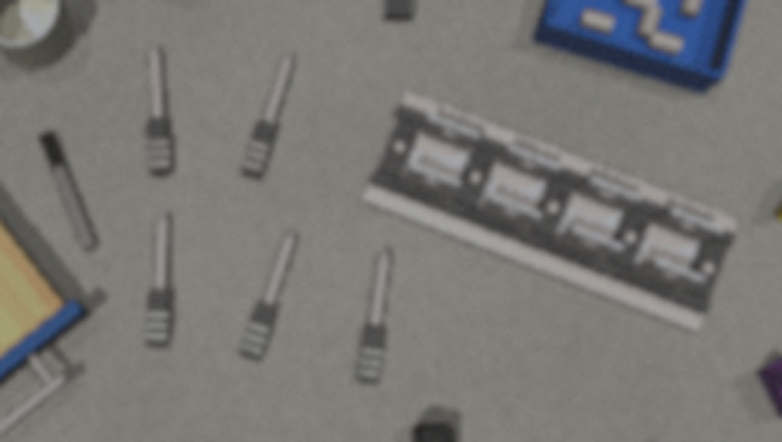

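View pics/side0c.png

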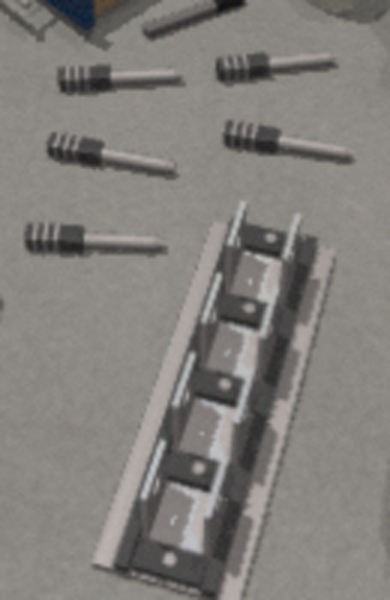

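```bash
cat >> h.py <<'E'
def proj(p,X):
    c=np.atleast_2d(X)@p['R'].T+p['t']; u=c[:,:2]/c[:,2:]; r2=(u**2).sum(1,keepdims=True)
    u=u*(1+p['k1']*r2); K=p['camera_matrix']; return u*[K[0,0],K[1,1]]+[K[0,2],K[1,2]]
def ray(p,uv):
    K=p['camera_matrix']; uv=np.atleast_2d(uv).astype(float)
    d=(uv-[K[0,2],K[1,2]])/[K[0,0],K[1,1]]; u=d.copy()
    for _ in range(20): u=d/(1+p['k1']*(u**2).sum(1,keepdims=True))
    v=np.c_[u,np.ones(len(u))]@p['R']; return -p['R'].T@p['t'], v
def onz(p,uv,z):
    o,v=ray(p,uv); return o+v*((z-o[2])/v[:,2:])
def cam2w(p,c): return p['R'].T@(np.array(c)-p['t'])
def pins(n,z=0.01):
    robot_im=robot.read_camera(n); p=robot.camera_params(n); out=[]
    for d in robot.masks_of(n,'pin1'):
        m=d['mask']; ys,xs=np.nonzero(m)
        if len(xs)<15: continue
        P=onz(p,np.c_[xs,ys],z)[:,:2]; g=robot_im[ys,xs].mean(1)
        c=P.mean(0); a=np.linalg.svd(P-c)[2][0]; t=(P-c)@a
        w=np.abs((P-c)@[-a[1],a[0]])
        # nose = thinner end
        if w[t>0.01].mean()>w[t<-0.01].mean(): a=-a; t=-t
        o=c+a*((t.min()+t.max())/2-0.0375)
        out.append((round(d['score'],2),o.round(4),round(float(np.arctan2(a[1],a[0])),3),round(float(np.ptp(t)),4),[int(xs.mean()),int(ys.mean())]))
    return out
E
python3 - <<'E'
from h import *
for n in ['top','side']:
    print(n)
    for o in pins(n): print(o)
for l in ['bracket1','rail','drawer_floor','unit_drawer0_handle','mug','tape']:
    for n in ['top','side']:
        p=robot.camera_params(n)
        print(l,n,[(round(d['score'],2),cam2w(p,d['centre']).round(3)) for d in robot.look_for(n,l)])
p=robot.camera_params('top')
print(robot.observe()['time'])
E
```

```text
top
(0.71, array([ 0.6463, -0.0196]), -0.298, 0.1244, [248, 173])
(0.7, array([0.6468, 0.0783]), 0.07, 0.1313, [216, 174])
(0.67, array([ 0.4676, -0.0224]), -0.304, 0.1307, [248, 227])
(0.58, array([0.4778, 0.0745]), -0.018, 0.1263, [216, 224])
(0.52, array([ 0.4468, -0.1317]), -0.127, 0.1273, [280, 234])
side
(0.85, array([ 0.6442, -0.0213]), -0.309, 0.1239, [282, 196])
(0.83, array([ 0.4457, -0.1343]), -0.124, 0.1314, [217, 229])
(0.71, array([ 0.4664, -0.0245]), -0.318, 0.128, [223, 200])
(0.7, array([0.4805, 0.0725]), -0.025, 0.1279, [226, 175])
(0.5, array([0.6483, 0.0757]), 0.069, 0.1273, [279, 170])
bracket1 top [(0.71, array([ 0.55 , -0.418,  0.032])), (0.69, array([ 0.582, -0.345,  0.03 ])), (0.68, array([ 0.427, -0.553,  0.034])), (0.64, array([ 0.61 , -0.271,  0.027])), (0.61, array([ 0.591, -0.568,  0.022])), (0.54, array([ 0.642, -0.196,  0.031])), (0.43, array([ 0.666, -0.031,  0.02 ]))]
bracket1 side [(0.81, array([ 0.575, -0.351,  0.011])), (0.8, array([ 0.6  , -0.271,  0.021])), (0.77, array([ 0.631, -0.2  ,  0.016])), (0.63, array([ 0.42 , -0.533,  0.038])), (0.61, 
[... 361 characters left out ...]
r_floor side [(0.6, array([0.48 , 0.284, 0.02 ])), (0.28, array([ 0.573, -0.352,  0.014]))]
unit_drawer0_handle top [(0.89, array([0.478, 0.294, 0.019])), (0.6, array([0.504, 0.076, 0.017])), (0.49, array([ 0.551, -0.42 ,  0.029])), (0.22, array([ 0.641, -0.197,  0.031]))]
unit_drawer0_handle side [(0.71, array([0.479, 0.292, 0.019])), (0.36, array([0.664, 0.073, 0.013]))]
mug top [(0.75, array([0.774, 0.209, 0.039])), (0.42, array([ 0.639, -0.195,  0.03 ]))]
mug side [(0.84, array([0.766, 0.18 , 0.063])), (0.49, array([ 0.663, -0.038,  0.021]))]
tape top [(0.5, array([ 0.349, -0.185,  0.058]))]
tape side [(0.62, array([ 0.462, -0.142,  0.021])), (0.58, array([ 0.355, -0.208,  0.054]))]
0.95
```

```bash
cat >> h.py <<'E'
def go(x,y,z,yaw,pitch=0.0):
    s=robot.observe(); R0=Ro.from_euler('xyz',s['tool_rot']); R1=Ro.from_euler('xyz',[np.pi,pitch,yaw])
    d=R0.inv().apply(np.array([x,y,z])-s['tool_pos'])*100; w=(R0.inv()*R1).as_rotvec(degrees=True)
    print('row',d.round(2),w.round(1),'| dist cm',round(float(np.linalg.norm(d)),2),'ang',round(float(np.linalg.norm(w)),1))
def st():
    s=robot.observe(); print('t',round(s['time'],2),'pos',s['tool_pos'].round(4),'rot',s['tool_rot'].round(3),'F',s['contact_force'].round(1),'open',round(s['opening'],4),'q',s['qpos'].round(2))
E
python3 - <<'E'
from h import *
go(0.42,0.25,0.25,2.862-1.15)
E
```

```text
row [-33.47 -16.88  -0.93] [ 0.  -0.  65.9] | dist cm 37.49 ang 65.9
```

```bash
python3 -m creep '[[[-4.2,-2.1,-0.1,0,0,8.2,1],[-8.4,-4.2,-0.2,0,0,16.5,1],[-12.6,-6.3,-0.4,0,0,24.7,1],[-16.7,-8.4,-0.5,0,0,33,1],[-20.9,-10.6,-0.6,0,0,41.2,1],[-25.1,-12.7,-0.7,0,0,49.5,1],[-29.3,-14.8,-0.8,0,0,57.7,1],[-33.5,-16.9,-1,0,0,65.9,1]]]'
python3 - <<'E'
from h import *
st(); snap('wrist','w1.png')
go(0.53,-0.1,0.25,-0.39+0.8)
E
```

```text
time: 1.75
tool_pos: [0.4214, 0.2481, 0.2509]
tool_rot: [3.141, -0.0, 1.706]
contact_force: [0.9, 0.3, 0.3]
opening: 0.092
t 1.75 pos [0.4214 0.2481 0.2509] rot [ 3.141 -0.     1.706] F [0.9 0.3 0.3] open 0.092 q [0.38 0.27 1.6  0.   1.27 0.24]
row [-35.4    6.02   0.24] [ 0.3 -0.  73.6] | dist cm 35.91 ang 73.6
```

View pics/w1.png

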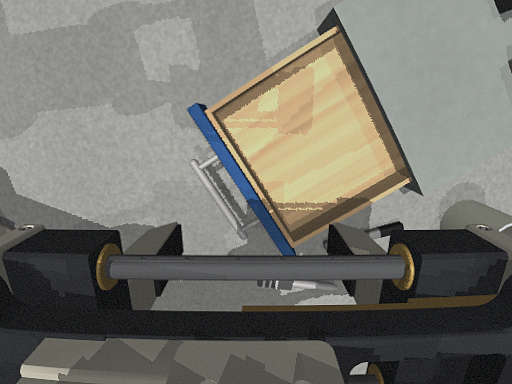

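```bash
python3 - <<'E'
from h import *
p=robot.camera_params('wrist')
print('panel outer top',onz(p,[[189,107],[289,256]],0.06).round(4))
print('bar',onz(p,[[196,162],[243,234]],0.035).round(4))
print('sides inner top',onz(p,[[214,113],[339,36],[296,238],[404,179]],0.048).round(4))
E
python3 -m creep '[[[-4.4,0.8,0,0,0,8.5,1],[-8.8,1.5,0,0,0,17,1],[-13.2,2.2,0,0,0,25.5,1],[-17.7,3,0,0,0,34,1],[-22,3.7,0,0,0,42.5,1],[-26.5,4.5,0,0,0,51,1],[-31,5.3,0,0,0,59.5,1],[-35.4,6,0.2,0,0,67.6,1]]]'
python3 - <<'E'
from h import *
st()
go(0.44,-0.25,0.27,-0.39)
E
```

```text
panel outer top [[0.3407 0.3179 0.06  ]
 [0.4876 0.14   0.06  ]]
bar [[0.3487 0.2489 0.035 ]
 [0.422  0.1535 0.035 ]]
sides inner top [[0.3688 0.3144 0.048 ]
 [0.504  0.4193 0.048 ]
 [0.4953 0.1623 0.048 ]
 [0.6244 0.263  0.048 ]]
time: 2.6
tool_pos: [0.5302, -0.1018, 0.2507]
tool_rot: [3.137, -0.003, 0.509]
contact_force: [1.3, 0.1, 0.9]
opening: 0.0916
t 2.6 pos [ 0.5302 -0.1018  0.2507] rot [ 3.137e+00 -3.000e-03  5.090e-01] F [1.3 0.1 0.9] open 0.0916 q [-0.33  0.36  1.47 -0.    1.31  0.73]
row [-15.1    8.56  -1.94] [ 0.2 -0.3 51.5] | dist cm 17.46 ang 51.5
```

```bash
python3 -m creep '[[[-1.5,1.2,-0.4,0,0,8.5,1],[-3,2.4,-0.7,0,0,17,1],[-4.5,3.6,-1,0,0,25.5,1],[-6,4.8,-1.4,0,0,34,1],[-7.6,6,-1.7,0,0,42.5,1],[-9.2,7.6,-2,0,0,51.5,1],[-9.2,9.6,-2,0,0,51.5,1],[-9.2,11.5,-2,0,0,51.5,1]]]'
python3 - <<'E'
from h import *
st(); snap('wrist','w2.png'); snap('top','t2.png')
p=robot.camera_params('wrist');print((-p['R'].T@p['t']).round(3))
E
```

```text
time: 3.4
tool_pos: [0.5059, -0.2477, 0.2713]
tool_rot: [3.141, -0.006, -0.39]
contact_force: [-0.2, 0.2, -0.2]
opening: 0.0918
t 3.4 pos [ 0.5059 -0.2477  0.2713] rot [ 3.141 -0.006 -0.39 ] F [-0.2  0.2 -0.2] open 0.0918 q [-0.59  0.39  1.37  0.    1.38  1.37]
[ 0.574 -0.276  0.415]
```

View pics/w2.png

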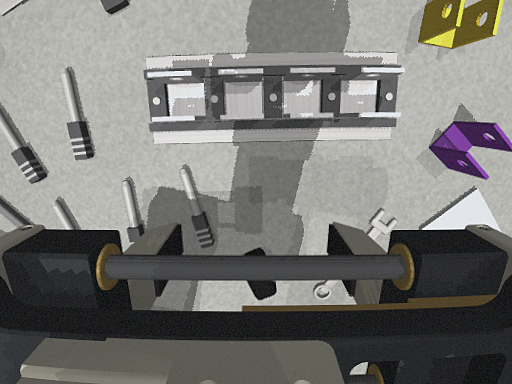

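```bash
python3 - <<'E'
import cv2
a=cv2.imread('pics/w2.png')[40:155,140:410]; cv2.imwrite('pics/w2c.png',cv2.resize(a,None,fx=2.9,fy=2.9,interpolation=cv2.INTER_CUBIC))
E
```

```text
(no output)
```

View pics/w2c.png

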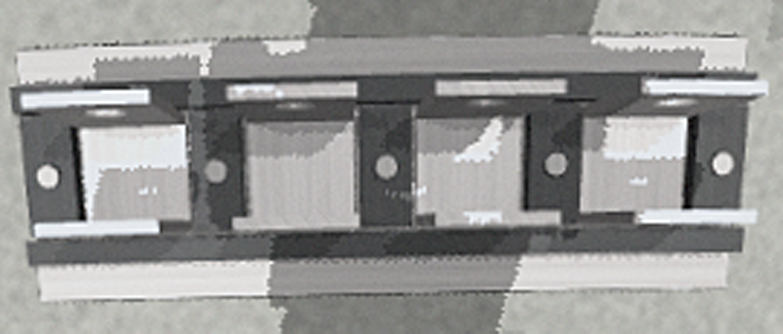

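```bash
cat > fit.py <<'E'
from h import *
from scipy.optimize import least_squares
E
python3 - <<'E'
from h import *
p=robot.camera_params('wrist')
f=lambda L:np.array(L,float)/2.9+[140,40]
c=onz(p,f([[40,300],[727,288],[18,50],[746,38]]),0.01)[:,:2]; print(c.round(4), 'centre',c.mean(0).round(4))
print('len',np.linalg.norm(c[0]-c[1]),np.linalg.norm(c[2]-c[3]),'w',np.linalg.norm(c[0]-c[2]))
ey=(c[0]-c[1]+c[2]-c[3]); ey/=np.linalg.norm(ey); yaw=np.arctan2(-ey[0],ey[1]); print('yaw',yaw)
ex=np.array([ey[1],-ey[0]]); o=c.mean(0)
B={4:[[35,229.5],[160,226.5],[20,100],[150,97]],3:[[232,224],[357,221],[226,93],[357,88]],2:[[434,220],[560,217],[436,88],[567,86]],1:[[636,217],[757,214],[641,90],[768,87]]}
for k,L in B.items():
    q=onz(p,f(L),0.09)[:,:2]; m=q.mean(0); d=q[0]-q[1]+q[2]-q[3]
    print(k,m.round(4),'rail',((m-o)@ex).round(4),((m-o)@ey).round(4),'yaw',np.arctan2(-d[0],d[1]).round(3),'w',np.linalg.norm(q[0]-q[1]).round(4),'depth',np.linalg.norm((q[0]+q[1]-q[2]-q[3])/2).round(4))
E
```

```text
[[ 0.5962 -0.1241]
 [ 0.4691 -0.4497]
 [ 0.706  -0.1684]
 [ 0.5802 -0.4915]] centre [ 0.5879 -0.3084]
len 0.3494953703463309 0.34672560709197264 w 0.11840619233402737
yaw -0.37158709697861886
4 [ 0.6311 -0.197 ] rail -0.0002 0.1195 yaw -0.383 w 0.0503 depth 0.0487
3 [ 0.6027 -0.2708] rail 0.0001 0.0405 yaw -0.364 w 0.0494 depth 0.0491
2 [ 0.5737 -0.3455] rail 0.0003 -0.0397 yaw -0.362 w 0.05 depth 0.049
1 [ 0.5448 -0.4199] rail 0.0003 -0.1195 yaw -0.345 w 0.0496 depth 0.0479
```

```bash
python3 - <<'E'
from h import *
for o in pins('wrist'): print(o)
st()
go(0.4468,-0.132,0.14,-0.125)
E
```

```text
(0.79, array([0.6375, 0.079 ]), 0.057, 0.1162, [21, 154])
(0.74, array([ 0.4424, -0.1293]), -0.141, 0.1324, [196, 213])
(0.66, array([0.5906, 0.0732]), 3.137, 0.0548, [61, 214])
(0.64, array([ 0.4772, -0.024 ]), -0.345, 0.1061, [130, 213])
(0.61, array([ 0.6001, -0.2709]), -1.941, 0.3597, [270, 98])
(0.57, array([ 0.6433, -0.0196]), -0.287, 0.1308, [75, 121])
t 3.6 pos [ 0.5056 -0.2466  0.2706] rot [-3.141 -0.005 -0.39 ] F [-0.3 -0.3  0.3] open 0.0917 q [-0.59  0.39  1.37  0.    1.38  1.37]
row [-9.86 -8.36 13.01] [  0.   -0.3 -15.2] | dist cm 18.34 ang 15.2
```

```bash
python3 -m creep '[[[-2,-1.7,3,0,0,-3,1],[-4,-3.4,6,0,0,-6,1],[-6,-5.1,9,0,0,-9,1],[-8,-6.8,12,0,0,-12,1],[-10,-8.3,15,0,0,-15,1],[-10,-8.3,18,0,0,-15,1],[-10,-8.3,20,0,0,-15,1],[-10,-8.3,20,0,0,-15,1]]]'
python3 - <<'E'
from h import *
st(); snap('wrist','w3.png'); go(0.445,-0.131,0.016,-0.13)
E
```

```text
time: 4.4
tool_pos: [0.4437, -0.1304, 0.0683]
tool_rot: [-3.141, 0.0, -0.127]
contact_force: [-0.5, -0.6, -0.2]
opening: 0.0916
t 4.4 pos [ 0.4437 -0.1304  0.0683] rot [-3.141  0.    -0.127] F [-0.5 -0.6 -0.2] open 0.0916 q [-0.45  0.46  1.91  0.    0.77  1.24]
row [ 0.01 -0.01  5.37] [ 0.  -0.1  0.2] | dist cm 5.37 ang 0.2
```

View pics/w3.png

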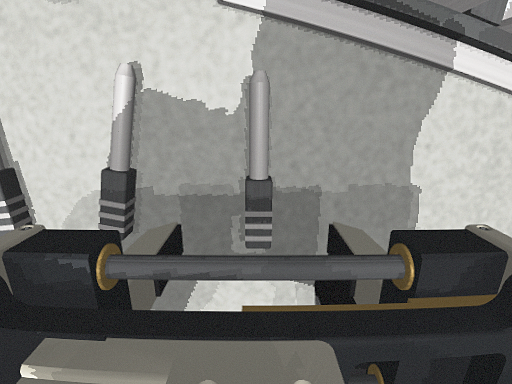

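```bash
python3 - <<'E'
from h import *
p=robot.camera_params('wrist'); s=robot.observe()
print(proj(p,[[s['tool_pos'][0],s['tool_pos'][1],0.02]]))
q=onz(p,[[259,70],[258,248],[258,178]],0.01); print(q.round(4)); 
q=onz(p,[[258,248],[258,178]],0.02); print(q.round(4)); 
E
```

```text
[[255.87395979 217.3261486 ]]
[[ 0.5482 -0.1464  0.01  ]
 [ 0.4141 -0.129   0.01  ]
 [ 0.4723 -0.1362  0.01  ]]
[[ 0.4192 -0.1295  0.02  ]
 [ 0.4746 -0.1364  0.02  ]]
```

```bash
python3 -m creep '[[[0.1,0.1,2,0,0,0,1],[0.2,0.2,4,0,0,0,1],[0.2,0.2,5.2,0,0,0,1],[0.2,0.2,5.2,0,0,0,-1],[0.2,0.2,5.2,0,0,0,-1],[0.2,0.2,5.2,0,0,0,-1],[0.2,0.2,5.2,0,0,0,-1],[0.2,0.2,5.2,0,0,0,-1]]]' 40; python3 - <<'E'
from h import *
st()
E
```

```text
time: 5.25
tool_pos: [0.4469, -0.1334, 0.0184]
tool_rot: [3.141, -0.004, -0.127]
contact_force: [0.1, -0.1, -0.2]
opening: 0.0569
t 5.25 pos [ 0.4469 -0.1334  0.0184] rot [ 3.141 -0.004 -0.127] F [ 0.1 -0.1 -0.2] open 0.0569 q [-0.46  0.56  1.94  0.    0.65  1.24]
```

```bash
python3 -m creep '[[[0,0,0.2,0,0,0,-1],[0,0,0.2,0,0,0,-1],[0,0,0.2,0,0,0,-1],[0,0,0.2,0,0,0,-1],[0,0,0.2,0,0,0,-1],[0,0,0.2,0,0,0,-1]]]' 40; python3 - <<'E'
from h import *
st()
E
```

```text
time: 5.85
tool_pos: [0.4469, -0.1335, 0.0164]
tool_rot: [3.141, -0.003, -0.127]
contact_force: [-0.9, -0.3, -0.5]
opening: 0.0197
t 5.85 pos [ 0.4469 -0.1335  0.0164] rot [ 3.141e+00 -3.000e-03 -1.270e-01] F [-0.9 -0.3 -0.5] open 0.0197 q [-0.46  0.56  1.94  0.    0.64  1.24]
```

```bash
python3 - <<'E'
from h import *
go(0.480,-0.138,0.09,-0.372)
E
```

```text
row [ 3.36  0.03 -7.35] [ 0.  -0.2 14. ] | dist cm 8.09 ang 14.0
```

```bash
python3 -m creep '[[[0,0,-2,0,0,0,-1],[0.5,0,-4,0,0,0,-1],[1,0,-5.5,0,0,3.5,-1],[1.7,0,-6.5,0,0,7,-1],[2.4,0,-7,0,0,10.5,-1],[3,0,-7.3,0,-0.2,13,-1],[3.4,0,-7.3,0,-0.2,14,-1],[3.4,0,-7.3,0,-0.2,14,-1]]]' 40; python3 - <<'E'
from h import *
st(); snap('wrist','w4.png')
E
```

```text
time: 6.65
tool_pos: [0.4806, -0.1377, 0.0892]
tool_rot: [3.141, 0.0, -0.371]
contact_force: [0.0, -0.3, -1.9]
opening: 0.0197
t 6.65 pos [ 0.4806 -0.1377  0.0892] rot [ 3.141  0.    -0.371] F [ 0.  -0.3 -1.9] open 0.0197 q [-0.43  0.48  1.79 -0.    0.87  1.51]
```

View pics/w4.png

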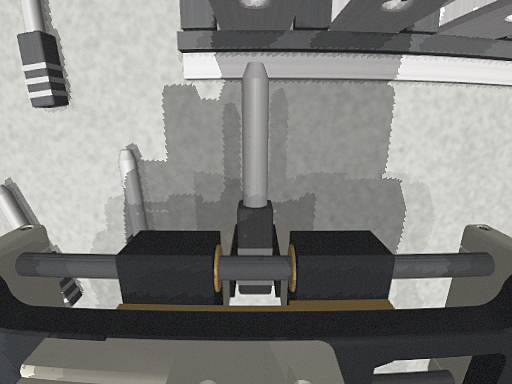

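```bash
cat >> h.py <<'E'
def rail(P):
    o=np.array([0.5879,-0.3084]); c,s_=np.cos(-0.372),np.sin(-0.372); d=np.atleast_2d(P)[:,:2]-o
    return np.c_[d@[c,s_],d@[-s_,c]]
def w_of(xr,yr):
    o=np.array([0.5879,-0.3084]); c,s_=np.cos(-0.372),np.sin(-0.372); return o+xr*np.array([c,s_])+yr*np.array([-s_,c])
E
python3 - <<'E'
from h import *
p=robot.camera_params('wrist'); s=robot.observe()
print('pred tip/shoulder', proj(p,[np.r_[s['tool_pos'][:2]+a*np.array([np.cos(-.371),np.sin(-.371)]),0.0828] for a in (.1025,.0275)]))
q=onz(p,[[256.5,63],[255.5,206]],0.0828); print(rail(q).round(4), rail(s['tool_pos']).round(4))
a=cv2.imread('pics/w4.png')[0:240,150:400]; cv2.imwrite('pics/w4c.png',cv2.resize(a,None,fx=2.5,fy=2.5,interpolation=cv2.INTER_CUBIC))
E
```

```text
pred tip/shoulder [[256.43709965  57.00727742]
 [256.15170988 199.20156533]]
[[-0.0629  0.12  ]
 [-0.1391  0.1204]] [[-0.1625  0.12  ]]
```

View pics/w4c.png

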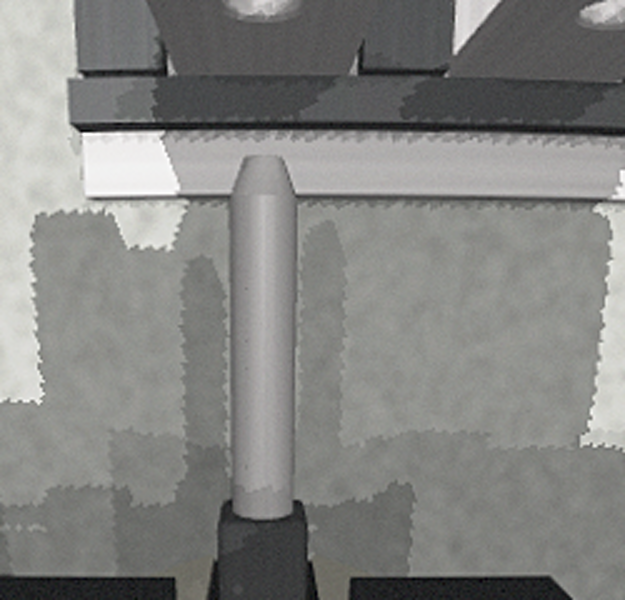

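```bash
python3 -m creep '[[[0,0,0.9,0,0,0,-1],[0,0,1.8,0,0,0,-1],[0.8,0,1.8,0,0,0,-1],[1.6,0,1.8,0,0,0,-1],[2.2,0,1.8,0,0,0,-1],[2.6,0,1.8,0,0,0,-1],[2.6,0,1.8,0,0,0,-1]]]' 40; python3 - <<'E'
from h import *
st(); s=robot.observe(); print(rail(s['tool_pos'])); snap('wrist','w5.png');snap('side','s5.png');
a=cv2.imread('pics/side0.png')
a=cv2.imread('pics/s5.png')[150:350,190:320]; cv2.imwrite('pics/s5c.png',cv2.resize(a,None,fx=3,fy=3,interpolation=cv2.INTER_CUBIC))
E
```

```text
time: 7.4
tool_pos: [0.505, -0.1473, 0.0711]
tool_rot: [3.141, 0.0, -0.37]
contact_force: [0.0, -0.4, -1.3]
opening: 0.0196
t 7.4 pos [ 0.505  -0.1473  0.0711] rot [ 3.141  0.    -0.37 ] F [ 0.  -0.4 -1.3] open 0.0196 q [-0.43  0.54  1.73 -0.    0.87  1.51]
[[-0.13574761  0.11998186]]
```

View pics/w5.png

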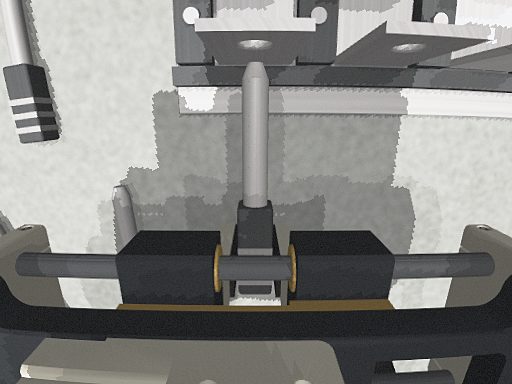

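View pics/s5c.png

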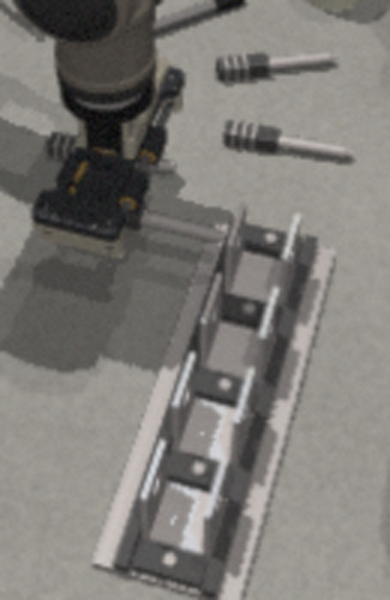

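```bash
python3 -m creep '[[[0.6,0,0,0,0,0,-1],[1.2,0,0,0,0,0,-1],[1.8,0,0,0,0,0,-1],[2.4,0,0,0,0,0,-1],[3,0,0,0,0,0,-1],[3.6,0,0,0,0,0,-1],[4.2,0,0,0,0,0,-1]]]' 40; python3 - <<'E'
from h import *
st(); s=robot.observe(); print(rail(s['tool_pos'])); snap('wrist','w6.png')
E
```

```text
time: 8.2
tool_pos: [0.5439, -0.1623, 0.0709]
tool_rot: [3.142, 0.001, -0.37]
contact_force: [0.1, -0.2, -1.3]
opening: 0.0194
t 8.2 pos [ 0.5439 -0.1623  0.0709] rot [ 3.142e+00  1.000e-03 -3.700e-01] F [ 0.1 -0.2 -1.3] open 0.0194 q [-0.42  0.6   1.61 -0.    0.93  1.52]
[[-0.09414411  0.12012398]]
```

View pics/w6.png

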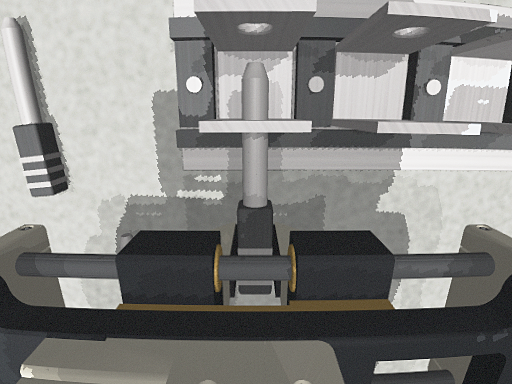

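```bash
python3 -m creep '[[[0.6,0,0,0,0,0,-1],[1.2,0,0,0,0,0,-1],[1.8,0,0,0,0,0,-1],[2.4,0,0,0,0,0,-1],[3,0,0,0,0,0,-1],[3.4,0,0,0,0,0,-1],[3.7,0,0,0,0,0,-1],[3.8,0,0,0,0,0,-1]]]' 40; python3 - <<'E'
from h import *
st(); s=robot.observe(); print(rail(s['tool_pos'])); snap('wrist','w7.png')
E
```

```text
time: 9.05
tool_pos: [0.5804, -0.1766, 0.071]
tool_rot: [3.141, -0.0, -0.37]
contact_force: [-0.0, 0.3, -1.6]
opening: 0.0197
t 9.05 pos [ 0.5804 -0.1766  0.071 ] rot [ 3.141 -0.    -0.37 ] F [-0.   0.3 -1.6] open 0.0197 q [-0.42  0.66  1.49 -0.    0.99  1.52]
[[-0.05489279  0.12010607]]
```

View pics/w7.png

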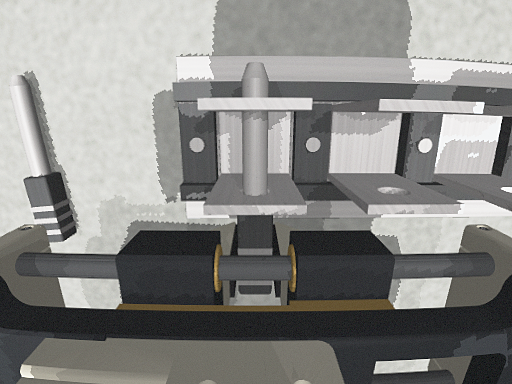

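```bash
python3 -m creep '[[[0,0,0,0,0,0,-0.2],[0,0,0,0,0,0,-0.2],[0,0,0,0,0,0,-0.2],[0,0,0,0,0,0,-0.2],[0,0,0,0,0,0,-0.2]]]'; python3 - <<'E'
from h import *
st(); s=robot.observe(); print(rail(s['tool_pos'])); snap('wrist','w8.png')
E
```

```text
time: 9.6
tool_pos: [0.5804, -0.1765, 0.0711]
tool_rot: [3.141, -0.0, -0.37]
contact_force: [-0.4, -0.8, -0.5]
opening: 0.0367
t 9.6 pos [ 0.5804 -0.1765  0.0711] rot [ 3.141 -0.    -0.37 ] F [-0.4 -0.8 -0.5] open 0.0367 q [-0.42  0.66  1.49 -0.    0.99  1.52]
[[-0.05495915  0.1200992 ]]
```

View pics/w8.png

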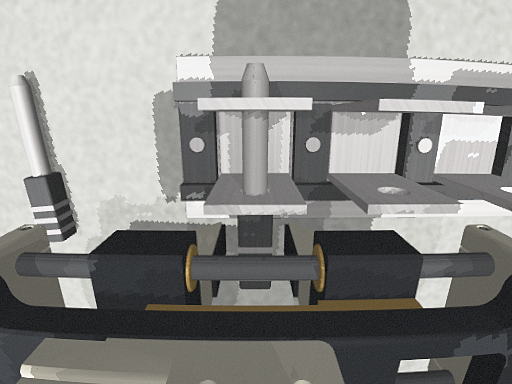

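```bash
python3 -m creep '[[[0,0,-2,0,0,0,-0.2],[0,0,-4.5,0,0,0,-0.2],[0,0,-8,0,0,0,0.5],[-2,0,-11,0,0,0,1],[-5,0,-12,0,0,0,1],[-8,0,-12,0,0,0,1],[-8,0,-12,0,0,0,1]]]'; python3 - <<'E'
from h import *
st(); snap('wrist','w9.png'); 
for n in ['wrist','top']:
  for o in pins(n): print(o)
go(0.467,-0.0235,0.07,-0.31)
E
```

```text
time: 10.35
tool_pos: [0.5029, -0.1461, 0.1916]
tool_rot: [3.142, 0.002, -0.37]
contact_force: [-0.3, 0.3, -0.1]
opening: 0.0724
t 10.35 pos [ 0.5029 -0.1461  0.1916] rot [ 3.142e+00  2.000e-03 -3.700e-01] F [-0.3  0.3 -0.1] open 0.0724 q [-0.43  0.39  1.6  -0.    1.16  1.51]
(0.77, array([0.6453, 0.0762]), 0.077, 0.1296, [31, 120])
(0.66, array([ 0.6461, -0.022 ]), -0.288, 0.1325, [105, 80])
(0.64, array([ 0.582 , -0.1765]), -0.367, 0.1487, [254, 82])
(0.62, array([ 0.489 , -0.0308]), -0.319, 0.0843, [171, 194])
(0.59, array([0.5866, 0.0716]), -3.132, 0.0655, [84, 206])
(0.74, array([0.6451, 0.0781]), 0.066, 0.1273, [216, 174])
(0.7, array([ 0.6461, -0.0205]), -0.287, 0.1289, [248, 174])
(0.62, array([ 0.4504, -0.0175]), -0.298, 0.0906, [247, 232])
(0.62, array([ 0.6171, -0.1902]), -0.394, 0.0229, [300, 182])
(0.49, array([0.4778, 0.0751]), -0.026, 0.1197, [216, 223])
(0.3, array([ 0.5826, -0.3467]), 0.998, 0.3631, [344, 203])
row [ -8.21 -10.17  12.08] [ 0.  -0.  -3.5] | dist cm 17.8 ang 3.5
```

View pics/w9.png

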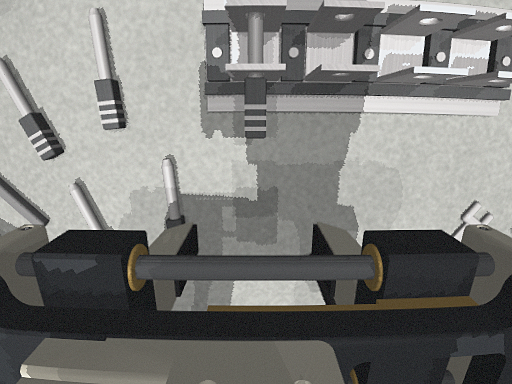

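```bash
python3 -m creep '[[[-2,-2.6,2,0,0,-1,1],[-4,-5.2,4,0,0,-2,1],[-6,-7.8,7,0,0,-3,1],[-8.2,-10.1,10,0,0,-3.5,1],[-8.2,-10.1,12,0,0,-3.5,1],[-8.2,-10.1,12,0,0,-3.5,1]]]'; python3 - <<'E'
from h import *
st(); snap('wrist','w10.png'); 
for o in pins('wrist',): print(o)
E
```

```text
time: 11.2
tool_pos: [0.4657, -0.0233, 0.0683]
tool_rot: [3.141, 0.004, -0.308]
contact_force: [0.0, 0.5, -0.1]
opening: 0.0919
t 11.2 pos [ 0.4657 -0.0233  0.0683] rot [ 3.141  0.004 -0.308] F [ 0.   0.5 -0.1] open 0.0919 q [-0.21  0.47  1.9  -0.    0.78  1.66]
(0.76, array([0.6085, 0.0683]), 0.282, 0.0598, [42, 31])
(0.73, array([ 0.5704, -0.1706]), -1.747, 0.0463, [461, 12])
(0.61, array([0.4887, 0.0749]), -0.041, 0.1122, [114, 181])
(0.57, array([ 0.6087, -0.0492]), 1.176, 0.0252, [172, 7])
```

View pics/w10.png

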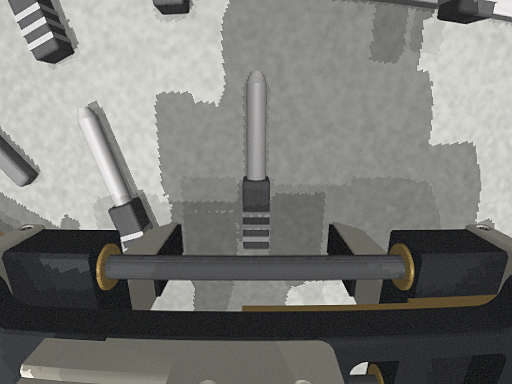

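```bash
python3 -m creep '[[[0,0,1,0,0,0,0],[-0.1,0,3,0,0,0,0],[-0.1,0,5.2,0,0,0,0],[-0.1,0,5.2,0,0,0,-1],[-0.1,0,5.2,0,0,0,-1],[-0.1,0,5.2,0,0,0,-1],[-0.1,0,5.2,0,0,0,-1],[-0.1,0,5.2,0,0,0,-1]]]' 40; python3 -m creep '[[[0,0,0,0,0,0,-1],[0,0,0,0,0,0,-1],[0,0,0,0,0,0,-1]]]' 40;python3 - <<'E'
from h import *
st(); x,y=w_of(-0.16,0.04); go(x,y,0.09,-0.371)
E
```

```text
time: 12.15
tool_pos: [0.4679, -0.0247, 0.0202]
tool_rot: [-3.142, -0.004, -0.31]
contact_force: [-0.2, 0.0, -0.1]
opening: 0.0325
time: 12.45
tool_pos: [0.4682, -0.0248, 0.0206]
tool_rot: [-3.141, -0.005, -0.31]
contact_force: [-0.8, -0.2, 5.3]
opening: 0.0199
t 12.45 pos [ 0.4682 -0.0248  0.0206] rot [-3.141 -0.005 -0.31 ] F [-0.8 -0.2  5.3] open 0.0199 q [-0.22  0.55  1.93 -0.    0.65  1.66]
row [ 4.36 18.37 -6.92] [-0.  -0.3  3.5] | dist cm 20.11 ang 3.5
```

```bash
python3 -m creep '[[[0,0,-2,0,0,0,-1],[0.5,1,-4,0,0,1,-1],[1.2,4.5,-6,0,0,2,-1],[2,8,-6.9,0,0,3,-1],[2.9,12,-6.9,0,-0.2,3.5,-1],[3.8,15.5,-6.9,0,-0.2,3.5,-1],[4.4,18.4,-6.9,0,-0.2,3.5,-1],[4.4,18.4,-6.9,0,-0.2,3.5,-1]]]' 40;python3 - <<'E'
from h import *
st(); print(rail(robot.observe()['tool_pos'])); snap('wrist','w11.png')
x,y=w_of(-0.136,0.0403); go(x,y,0.0755,-0.371)
p=robot.camera_params('wrist'); s=robot.observe(); c=np.array([np.cos(s['tool_rot'][2]),np.sin(s['tool_rot'][2])])
print(proj(p,[np.r_[s['tool_pos'][:2]+a*c,s['tool_pos'][2]-.0104] for a in (.1025,.0275)]))
E
```

```text
time: 13.25
tool_pos: [0.4534, -0.2167, 0.0896]
tool_rot: [3.141, -0.002, -0.375]
contact_force: [0.4, 1.2, -1.6]
opening: 0.0195
t 13.25 pos [ 0.4534 -0.2167  0.0896] rot [ 3.141e+00 -2.000e-03 -3.750e-01] F [ 0.4  1.2 -1.6] open 0.0195 q [-0.6   0.48  1.78 -0.    0.88  1.35]
[[-0.15863017  0.03653359]]
row [ 2.36 -0.21  1.39] [-0.  -0.  -0.2] | dist cm 2.75 ang 0.2
[[256.25093951  58.73188834]
 [256.07307698 197.07584492]]
```

View pics/w11.png

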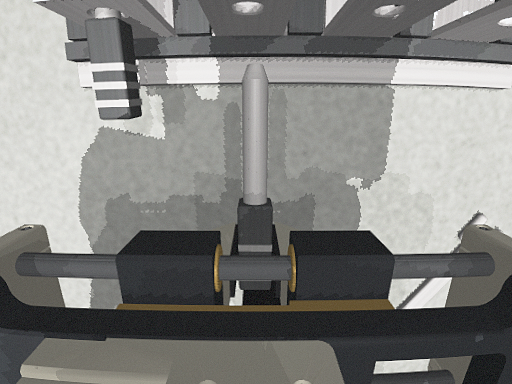

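```bash
python3 -m creep '[[[1.2,-0.2,0.7,0,0,0,-1],[2.3,-0.2,1.4,0,0,-0.2,-1],[2.3,-0.2,1.4,0,0,-0.2,-1],[2.3,-0.2,1.4,0,0,-0.2,-1]]]' 40;python3 - <<'E'
from h import *
st(); print(rail(robot.observe()['tool_pos'])); snap('wrist','w12.png')
p=robot.camera_params('wrist'); s=robot.observe(); c=np.array([np.cos(s['tool_rot'][2]),np.sin(s['tool_rot'][2])])
print(proj(p,[np.r_[s['tool_pos'][:2]+a*c,s['tool_pos'][2]-.0104] for a in (.1025,.0275)]))
a=cv2.imread('pics/w12.png')[0:240,150:400]; cv2.imwrite('pics/w12c.png',cv2.resize(a,None,fx=2.5,fy=2.5,interpolation=cv2.INTER_CUBIC))
E
```

```text
time: 13.7
tool_pos: [0.4755, -0.2203, 0.0747]
tool_rot: [-3.141, 0.001, -0.369]
contact_force: [-0.3, -0.6, -1.3]
opening: 0.0194
t 13.7 pos [ 0.4755 -0.2203  0.0747] rot [-3.141e+00  1.000e-03 -3.690e-01] F [-0.3 -0.6 -1.3] open 0.0194 q [-0.58  0.53  1.73  0.    0.87  1.36]
[[-0.13674837  0.04116988]]
[[256.2818715   58.63208199]
 [256.09484635 197.05987772]]
```

View pics/w12c.png

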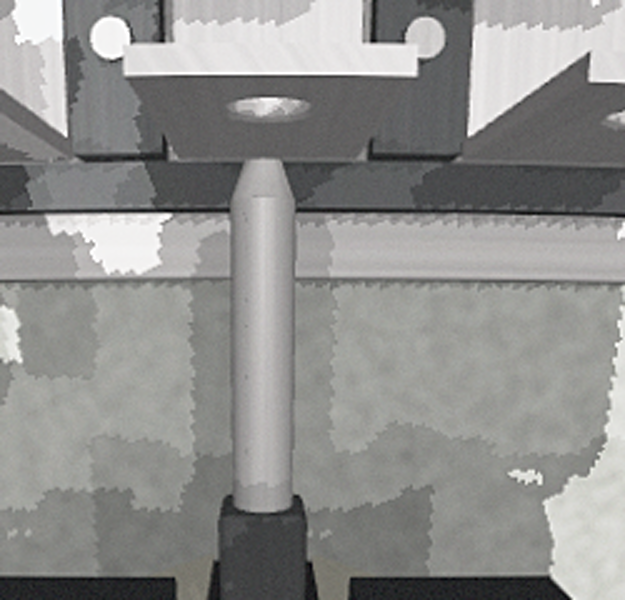

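```bash
python3 -m creep '[[[0,0.1,-0.1,0,0,0,-1],[0.6,0.1,-0.1,0,0,0,-1],[1.2,0.1,-0.1,0,0,0,-1],[1.8,0.1,-0.1,0,0,0,-1],[2.4,0.1,-0.1,0,0,0,-1],[3,0.1,-0.1,0,0,0,-1],[3.6,0.1,-0.1,0,0,0,-1],[4.2,0.1,-0.1,0,0,0,-1]]]' 40; python3 - <<'E'
from h import *
st(); s=robot.observe(); print(rail(s['tool_pos'])); snap('wrist','w13.png')
E
```

```text
time: 14.55
tool_pos: [0.5146, -0.2367, 0.0759]
tool_rot: [-3.141, 0.0, -0.369]
contact_force: [0.2, -0.3, -2.1]
opening: 0.0197
t 14.55 pos [ 0.5146 -0.2367  0.0759] rot [-3.141  0.    -0.369] F [ 0.2 -0.3 -2.1] open 0.0197 q [-0.57  0.59  1.61  0.    0.94  1.37]
[[-0.09436842  0.04011145]]
```

View pics/w13.png

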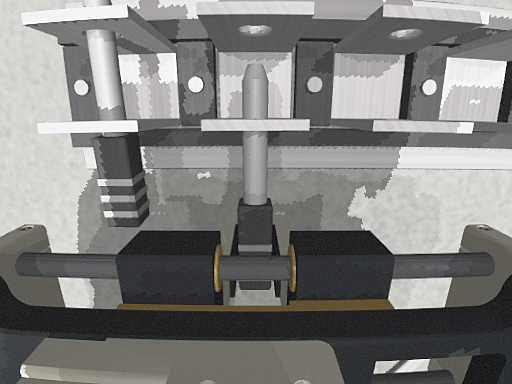

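```bash
python3 -m creep '[[[0.6,0,0,0,0,0,-1],[1.2,0,0,0,0,0,-1],[1.8,0,0,0,0,0,-1],[2.4,0,0,0,0,0,-1],[3,0,0,0,0,0,-1],[3.4,0,0,0,0,0,-1],[3.7,0,0,0,0,0,-1],[3.8,0,0,0,0,0,-1]]]' 40; python3 - <<'E'
from h import *
st(); s=robot.observe(); print(rail(s['tool_pos'])); snap('wrist','w14.png')
E
```

```text
time: 15.4
tool_pos: [0.5511, -0.251, 0.076]
tool_rot: [-3.141, -0.001, -0.369]
contact_force: [-0.2, -0.1, -1.4]
opening: 0.0199
t 15.4 pos [ 0.5511 -0.251   0.076 ] rot [-3.141e+00 -1.000e-03 -3.690e-01] F [-0.2 -0.1 -1.4] open 0.0199 q [-0.55  0.65  1.49  0.    1.    1.39]
[[-0.05513182  0.04009534]]
```

View pics/w14.png

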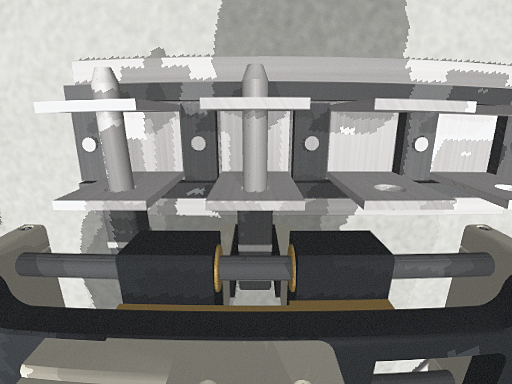

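```bash
python3 -m creep '[[[0,0,0,0,0,0,-0.2],[0,0,0,0,0,0,-0.2],[0,0,0,0,0,0,-0.2],[0,0,0,0,0,0,-0.2],[0,0,-2,0,0,0,-0.2],[0,0,-5,0,0,0,-0.2],[0,0,-8,0,0,0,0.5],[-2,0,-11,0,0,0,1]]]'; python3 - <<'E'
from h import *
st(); snap('wrist','w15.png');
for n in ['wrist','top']:
  for o in pins(n): print(o)
go(0.646,-0.0205,0.07,-0.29)
E
```

```text
time: 16.25
tool_pos: [0.5333, -0.2443, 0.1871]
tool_rot: [-3.141, -0.003, -0.369]
contact_force: [0.5, -0.4, 0.1]
opening: 0.0485
t 16.25 pos [ 0.5333 -0.2443  0.1871] rot [-3.141e+00 -3.000e-03 -3.690e-01] F [ 0.5 -0.4  0.1] open 0.0485 q [-0.56  0.5   1.43  0.    1.21  1.38]
(0.91, array([0.6028, 0.0847]), -0.541, 0.0506, [6, 193])
(0.74, array([0.4419, 0.0848]), -0.397, 0.046, [65, 292])
(0.72, array([ 0.5454, -0.2476]), -0.367, 0.1565, [254, 141])
(0.7, array([ 0.6453, -0.0225]), -0.296, 0.132, [49, 135])
(0.56, array([ 0.5806, -0.1598]), -0.355, 0.1564, [173, 143])
(0.19, array([ 0.5279, -0.4847]), 1.304, 0.1124, [403, 114])
(0.7, array([0.647 , 0.0785]), 0.07, 0.1309, [216, 173])
(0.52, array([ 0.6454, -0.0207]), -0.294, 0.1321, [248, 174])
(0.49, array([0.4794, 0.0749]), -0.026, 0.1299, [216, 224])
row [  2.55 -24.92  11.58] [-0.  -0.  -4.6] | dist cm 27.59 ang 4.6
```

View pics/w15.png

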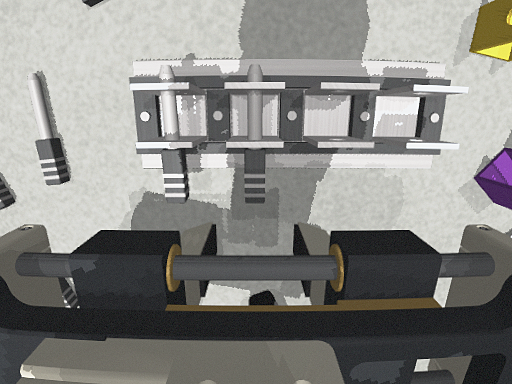

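Both pins sit through their brackets (noses at about (167,68) and (255,68)). Next: the pin at (0.646,-0.021).

```bash
python3 -m creep '[[[0.3,-3.5,0,0,0,-0.5,1],[0.7,-7.5,0,0,0,-1,1],[1.1,-11.5,0,0,0,-2,1],[1.6,-15.5,1,0,0,-3,1],[2,-19.5,4,0,0,-4,1],[2.4,-23,7.5,0,0,-4.5,1],[2.5,-24.9,11,0,0,-4.6,1],[2.5,-24.9,11.7,0,0,-4.6,1]]]'; python3 - <<'E'
from h import *
st(); go(0.646,-0.021,0.07,-0.29)
snap('wrist','w16.png'); 
p=robot.camera_params('wrist')
E
```

```text
time: 17.3
tool_pos: [0.6428, -0.0172, 0.0622]
tool_rot: [3.141, 0.01, -0.286]
contact_force: [-0.6, 0.5, -0.5]
opening: 0.0916
t 17.3 pos [ 0.6428 -0.0172  0.0622] rot [ 3.141  0.01  -0.286] F [-0.6  0.5 -0.5] open 0.0916 q [-0.15  0.73  1.37  0.    1.05  1.71]
row [ 0.4   0.27 -0.78] [0.  0.6 0.2] | dist cm 0.92 ang 0.6
```

View pics/w16.png

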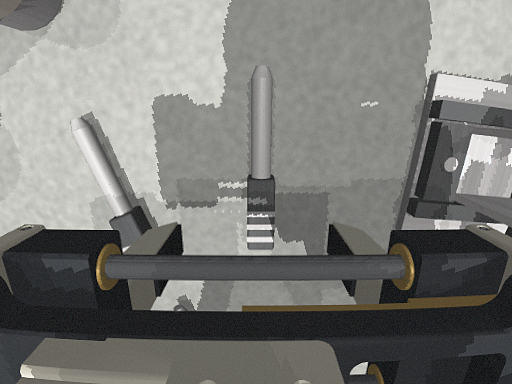

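```bash
python3 - <<'E'
from h import *
p=robot.camera_params('wrist')
q=onz(p,[[261,67],[261,178]],0.01); d=q[0]-q[1]; print(q.round(4),np.linalg.norm(d),np.arctan2(d[1],d[0]))
o=q[0]-.1025*d/np.linalg.norm(d); print(o); go(o[0]-0.001,o[1],0.016,-0.292)
E
```

```text
[[ 0.7425 -0.0519  0.01  ]
 [ 0.6696 -0.0308  0.01  ]] 0.07590440877162109 -0.2812648024442092
[ 0.64402519 -0.02345309  0.01      ]
row [0.16 0.42 4.75] [0.  0.5 0.3] | dist cm 4.77 ang 0.6
```

```bash
python3 -m creep '[[[0,0.3,1,0,0.3,0,0.2],[0.1,0.4,3,0,0.5,0,0.2],[0.1,0.4,4.8,0,0.5,0.2,0.2],[0.1,0.4,4.8,0,0.5,0.2,-0.5],[0.1,0.4,4.8,0,0.5,0.2,-1],[0.1,0.4,4.8,0,0.5,0.2,-1],[0.1,0.4,4.8,0,0.5,0.2,-1],[0.1,0.4,4.8,0,0.5,0.2,-1]]]' 40; python3 - <<'E'
from h import *
st()
E
```

```text
time: 18.15
tool_pos: [0.6426, -0.0233, 0.0159]
tool_rot: [3.141, -0.001, -0.291]
contact_force: [0.7, 0.2, 0.5]
opening: 0.0327
t 18.15 pos [ 0.6426 -0.0233  0.0159] rot [ 3.141e+00 -1.000e-03 -2.910e-01] F [0.7 0.2 0.5] open 0.0327 q [-0.15  0.79  1.41 -0.    0.94  1.71]
```

```bash
python3 -m creep '[[[0,0,0,0,0,0,-1],[0,0,0,0,0,0,-1],[0,0,0,0,0,0,-1],[0,0,0,0,0,0,-1]]]' 40; python3 - <<'E'
from h import *
st(); go(0.55,-0.10,0.14,-0.371); x,y=w_of(-0.16,-0.04); go(x,y,0.14,-0.371); print(x,y)
E
```

```text
time: 18.55
tool_pos: [0.6427, -0.0233, 0.0161]
tool_rot: [3.141, -0.001, -0.291]
contact_force: [-0.4, -0.0, 2.8]
opening: 0.0199
t 18.55 pos [ 0.6427 -0.0233  0.0161] rot [ 3.141e+00 -1.000e-03 -2.910e-01] F [-0.4 -0.   2.8] open 0.0199 q [-0.15  0.79  1.41 -0.    0.94  1.71]
row [ -6.66  10.01 -12.39] [ 0.  -0.1  4.6] | dist cm 17.27 ang 4.6
row [-13.33  31.58 -12.38] [ 0.  -0.1  4.6] | dist cm 36.45 ang 4.6
0.4243044654214719 -0.2875073920736158
```

```bash
python3 -m creep '[[[0,0,-2.5,0,0,0,-1],[0,0,-6,0,0,0,-1],[-1,2,-10,0,0,0,-1],[-2.5,5.5,-12.4,0,0,1,-1],[-4.2,9.5,-12.4,0,0,2,-1],[-5.9,13.5,-12.4,0,0,3,-1],[-7.6,17.5,-12.4,0,0,4,-1],[-9.2,21.5,-12.4,0,0,4.6,-1]]]' 40; python3 -m creep '[[[-1,2.5,0,0,0,0,-1],[-2,5,0,0,0,0,-1],[-3,7,0,0,0,0,-1],[-3.6,8.4,0,0,0,0,-1],[-3.6,8.4,0,0,0,0,-1]]]' 40;python3 - <<'E'
from h import *
st();  print(rail(robot.observe()['tool_pos'])); x,y=w_of(-0.136,-0.04); go(x,y,0.0712,-0.371); print(x,y)
E
```

```text
time: 19.35
tool_pos: [0.4913, -0.2036, 0.14]
tool_rot: [3.141, -0.001, -0.371]
contact_force: [1.1, -0.5, -1.6]
opening: 0.0195
time: 19.85
tool_pos: [0.426, -0.2699, 0.1399]
tool_rot: [3.141, -0.0, -0.374]
contact_force: [0.6, 0.2, -1.3]
opening: 0.0199
t 19.85 pos [ 0.426  -0.2699  0.1399] rot [ 3.141 -0.    -0.374] F [ 0.6  0.2 -1.3] open 0.0199 q [-0.72  0.41  1.72 -0.    1.    1.23]
[[-0.16476076 -0.02300579]]
row [2.88 1.69 6.87] [ 0.1 -0.  -0.1] | dist cm 7.64 ang 0.2
0.4466629194351564 -0.2962308967659946
```

```bash
python3 -m creep '[[[0.2,0.6,1.8,0,0,0,-1],[0.6,1.2,3.6,0,0,0,-1],[1.2,1.7,5.4,0,0,0,-1],[2.2,1.7,6.9,0,0,0,-1],[2.9,1.7,6.9,0,0,0,-1],[2.9,1.7,6.9,0,0,0,-1]]]' 40;python3 - <<'E'
from h import *
st(); print(rail(robot.observe()['tool_pos'])); snap('wrist','w17.png')
p=robot.camera_params('wrist'); s=robot.observe(); c=np.array([np.cos(s['tool_rot'][2]),np.sin(s['tool_rot'][2])])
print(proj(p,[np.r_[s['tool_pos'][:2]+a*c,s['tool_pos'][2]-.006] for a in (.1025,.0275)]))
a=cv2.imread('pics/w17.png')[0:240,150:400]; cv2.imwrite('pics/w17c.png',cv2.resize(a,None,fx=2.5,fy=2.5,interpolation=cv2.INTER_CUBIC))
E
```

```text
time: 20.45
tool_pos: [0.4479, -0.2963, 0.071]
tool_rot: [3.141, -0.001, -0.373]
contact_force: [0.1, 0.9, -0.7]
opening: 0.0202
t 20.45 pos [ 0.4479 -0.2963  0.071 ] rot [ 3.141e+00 -1.000e-03 -3.730e-01] F [ 0.1  0.9 -0.7] open 0.0202 q [-0.73  0.56  1.7  -0.    0.88  1.22]
[[-0.13478682 -0.03961742]]
[[256.24265387  56.96187882]
 [256.05975656 199.27136806]]
```

View pics/w17c.png

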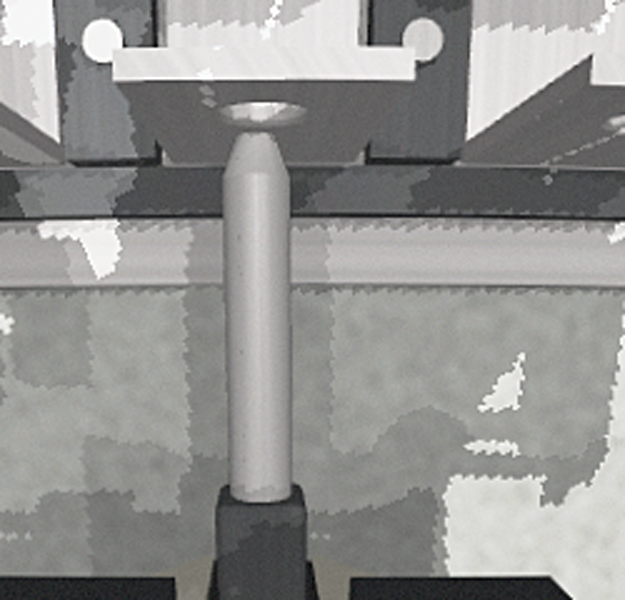

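```bash
python3 -m creep '[[[0,0,0,0,0,0.8,-1],[0,0,0,0,0,0.8,-1],[0.5,0,0,0,0,0.8,-1],[1,0,0,0,0,0.8,-1],[1.6,0,0,0,0,0.8,-1],[2.2,0,0,0,0,0.8,-1],[2.8,0,0,0,0,0.8,-1],[3.4,0,0,0,0,0.8,-1]]]' 40; python3 - <<'E'
from h import *
st(); s=robot.observe(); print(rail(s['tool_pos'])); snap('wrist','w18.png')
E
```

```text
time: 21.3
tool_pos: [0.4798, -0.3088, 0.0713]
tool_rot: [3.141, -0.001, -0.387]
contact_force: [-0.1, -0.0, -1.4]
opening: 0.0197
t 21.3 pos [ 0.4798 -0.3088  0.0713] rot [ 3.141e+00 -1.000e-03 -3.870e-01] F [-0.1 -0.  -1.4] open 0.0197 q [-0.71  0.61  1.6  -0.    0.93  1.25]
[[-0.10054799 -0.0396855 ]]
```

View pics/w18.png

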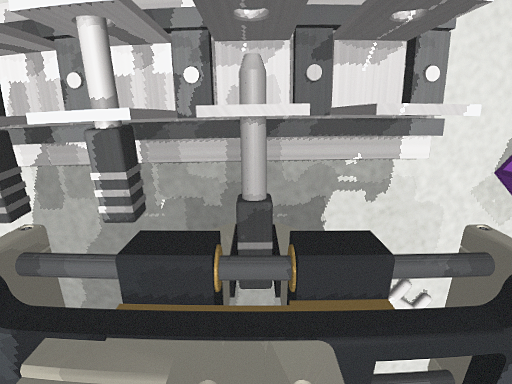

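```bash
python3 -m creep '[[[0.6,0,0,0,0,0,-1],[1.2,0,0,0,0,0,-1],[1.8,0,0,0,0,0,-1],[2.4,-0.05,0,0,0,0,-1],[3,-0.05,0,0,0,0,-1],[3.6,-0.05,0,0,0,0,-1],[4,-0.05,0,0,0,0,-1],[4,-0.05,0,0,0,0,-1]]]' 40; python3 - <<'E'
from h import *
st(); s=robot.observe(); print(rail(s['tool_pos'])); snap('wrist','w19.png')
E
```

```text
time: 22.15
tool_pos: [0.5183, -0.3241, 0.0714]
tool_rot: [3.14, -0.003, -0.386]
contact_force: [-0.6, -0.8, -1.5]
opening: 0.0198
t 22.15 pos [ 0.5183 -0.3241  0.0714] rot [ 3.14e+00 -3.00e-03 -3.86e-01] F [-0.6 -0.8 -1.5] open 0.0198 q [-0.68  0.67  1.48 -0.    0.99  1.27]
[[-0.05910894 -0.0399018 ]]
```

View pics/w19.png

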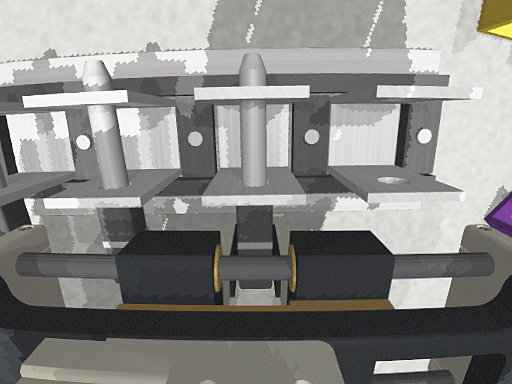

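```bash
python3 -m creep '[[[0,0,0,0,0,0,-0.2],[0,0,0,0,0,0,-0.2],[0,0,0,0,0,0,-0.2],[0,0,0,0,0,0,-0.2],[0,0,-2,0,0,0,-0.2],[0,0,-5,0,0,0,-0.2],[0,0,-8,0,0,0,0.5],[-2,0,-11,0,0,0,1]]]'; python3 - <<'E'
from h import *
st(); snap('wrist','w20.png');
for n in ['top']:
  for o in pins(n): print(o)
go(0.478,0.0745,0.17,-0.025)
E
```

```text
time: 23.0
tool_pos: [0.5003, -0.3167, 0.1824]
tool_rot: [3.14, -0.004, -0.386]
contact_force: [0.6, -0.6, 0.6]
opening: 0.0486
t 23.0 pos [ 0.5003 -0.3167  0.1824] rot [ 3.14  -0.004 -0.386] F [ 0.6 -0.6  0.6] open 0.0486 q [-0.69  0.51  1.42 -0.    1.2   1.26]
(0.75, array([ 0.5769, -0.174 ]), -0.377, 0.1095, [294, 196])
(0.63, array([ 0.5576, -0.2537]), -0.398, 0.1307, [318, 204])
(0.46, array([0.6467, 0.0779]), 0.081, 0.1317, [216, 174])
row [-16.75 -35.41   1.18] [  0.2  -0.3 -20.7] | dist cm 39.19 ang 20.7
```

View pics/w20.png

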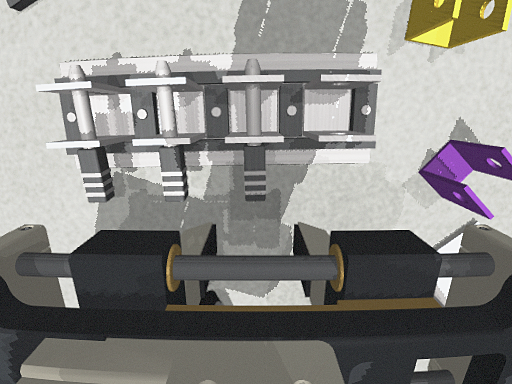

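```bash
python3 -m creep '[[[-1.7,-4,0,0,0,-3,1],[-4,-8.5,0,0,0,-6,1],[-6.2,-13,0.3,0,0,-9,1],[-8.4,-17.5,0.6,0,0,-12,1],[-10.6,-22,0.9,0,0,-15,1],[-12.8,-26.7,1.1,0,0,-18,1],[-15,-31.5,1.1,0,0,-20.5,1],[-16.7,-35.4,1.1,0,-0.2,-20.7,1]]]'; python3 - <<'E'
from h import *
st(); snap('wrist','w21.png');snap('top','t21.png');
for n in ['wrist','top']:
  for o in pins(n): print(o)
E
```

```text
time: 23.95
tool_pos: [0.4776, 0.0763, 0.1697]
tool_rot: [3.138, 0.0, -0.024]
contact_force: [0.8, 0.2, 0.9]
opening: 0.0916
t 23.95 pos [0.4776 0.0763 0.1697] rot [ 3.138  0.    -0.024] F [0.8 0.2 0.9] open 0.0916 q [ 0.    0.34  1.74 -0.    1.06  1.6 ]
(0.94, array([0.4767, 0.0714]), -0.022, 0.1321, [260, 151])
(0.84, array([ 0.5319, -0.2091]), 0.059, 0.0407, [505, 101])
(0.76, array([0.6029, 0.0719]), 0.059, 0.0466, [254, 24])
(0.78, array([ 0.5256, -0.3337]), -0.368, 0.1347, [342, 213])
(0.62, array([ 0.5572, -0.2564]), -0.381, 0.132, [319, 203])
(0.6, array([ 0.5766, -0.1748]), -0.359, 0.1095, [295, 195])
(0.59, array([0.6469, 0.078 ]), 0.07, 0.1307, [216, 174])
```

View pics/w21.png

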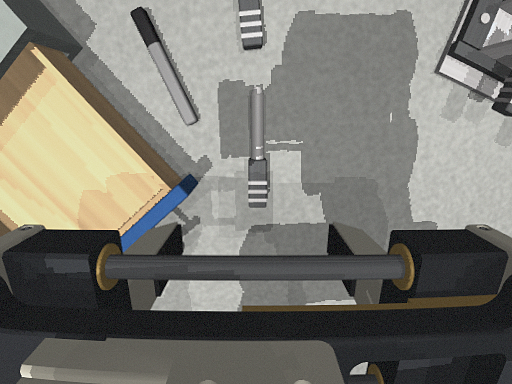

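```bash
python3 - <<'E'
from h import *
go(0.4765,0.0718,0.07,-0.023)
E
python3 -m creep '[[[0,0.2,1.5,0,0,0,0],[-0.1,0.4,4,0,0,0,0],[-0.1,0.4,7,0,0,0,0],[-0.1,0.4,10,0,0,0,0],[-0.1,0.4,10,0,0,0,0]]]'; python3 - <<'E'
from h import *
st(); snap('wrist','w22.png');go(0.4765,0.0718,0.019,-0.023)
E
```

```text
row [-0.19  0.11 10.02] [ 0.3 -0.  -0.2] | dist cm 10.02 ang 0.3
time: 24.75
tool_pos: [0.475, 0.0671, 0.067]
tool_rot: [3.137, 0.007, -0.029]
contact_force: [-0.6, -0.6, -0.7]
opening: 0.0563
t 24.75 pos [0.475  0.0671 0.067 ] rot [ 3.137  0.007 -0.029] F [-0.6 -0.6 -0.7] open 0.0563 q [-0.02  0.49  1.86 -0.01  0.8   1.59]
row [ 0.02 -0.46  4.99] [ 0.3  0.2 -0.3] | dist cm 5.01 ang 0.5
```

View pics/w22.png

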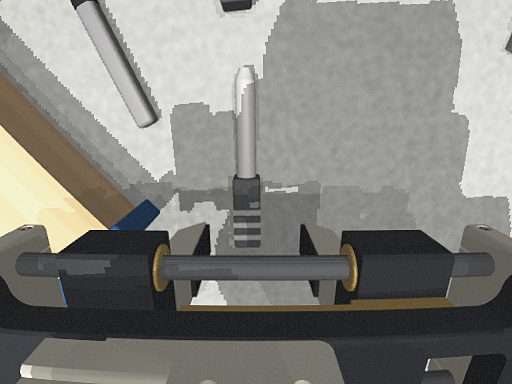

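```bash
python3 -m creep '[[[0,-0.3,1,0,0,0,0],[0,-0.5,2.8,0.2,0.2,0,0],[-0.1,-0.5,4.8,0.2,0.2,0,0],[-0.1,-0.5,5,0.2,0.2,0,0],[-0.1,-0.5,5,0.2,0.2,0,-1],[-0.1,-0.5,5,0.2,0.2,0,-1],[-0.1,-0.5,5,0.2,0.2,0,-1],[-0.1,-0.5,5,0.2,0.2,0,-1]]]' 40;  python3 -m creep '[[[0,0,0,0,0,0,-1],[0,0,0,0,0,0,-1],[0,0,0,0,0,0,-1],[0,0,0,0,0,0,-1]]]' 40; python3 - <<'E'
from h import *
st(); x,y=w_of(-0.16,-0.12); go(0.42,-0.1,0.15,-0.2); go(x,y,0.15,-0.371); print(x,y)
E
```

```text
time: 25.6
tool_pos: [0.4759, 0.0723, 0.0198]
tool_rot: [3.141, -0.001, -0.029]
contact_force: [-0.7, -0.3, 3.8]
opening: 0.0196
time: 26.0
tool_pos: [0.4759, 0.0723, 0.0198]
tool_rot: [3.141, -0.001, -0.029]
contact_force: [-1.1, -1.1, 0.5]
opening: 0.0196
t 26.0 pos [0.4759 0.0723 0.0198] rot [ 3.141e+00 -1.000e-03 -2.900e-02] F [-1.1 -1.1  0.5] open 0.0196 q [-0.01  0.57  1.89 -0.    0.68  1.59]
row [ -5.07  17.39 -13.01] [ 0.1 -0.1  9.8] | dist cm 22.3 ang 9.8
row [ -6.79  43.66 -12.98] [ 0.  -0.1 19.6] | dist cm 46.05 ang 19.6
0.395226116446876 -0.3620355721192309
```

```bash
python3 -m creep '[[[0,0,-2.5,0,0,0,-1],[0,0.5,-6,0,0,0,-1],[-0.3,3,-10,0,0,1,-1],[-0.8,7,-13,0,0,3,-1],[-1.5,11.5,-13,0,0,5,-1],[-2.3,16,-13,0,0,7,-1],[-3,20.5,-13,0,0,9,-1],[-3.8,25,-13,0,0,11,-1]]]' 40; python3 - <<'E'
from h import *
st(); x,y=w_of(-0.16,-0.12);go(x,y,0.13,-0.371); print(x,y)
E
```

```text
time: 26.8
tool_pos: [0.4298, -0.178, 0.15]
tool_rot: [3.141, -0.002, -0.222]
contact_force: [1.3, -0.4, -1.5]
opening: 0.0193
t 26.8 pos [ 0.4298 -0.178   0.15  ] rot [ 3.141e+00 -2.000e-03 -2.220e-01] F [ 1.3 -0.4 -1.5] open 0.0193 q [-0.56  0.33  1.82 -0.    0.99  1.24]
row [ 0.68 18.71  2.02] [ 0.  -0.1  8.5] | dist cm 18.83 ang 8.5
0.395226116446876 -0.3620355721192309
```

```bash
python3 -m creep '[[[0.1,4,0,0,0,2,-1],[0.3,8,0,0,0,4,-1],[0.4,12,0.5,0,0,6,-1],[0.6,16,1.2,0,0,8,-1],[0.7,18.4,2,0,0,8.5,-1],[0.7,18.7,2,0,0,8.5,-1],[0.7,18.7,2,0,0,8.5,-1]]]' 40; python3 - <<'E'
from h import *
st(); x,y=w_of(-0.138,-0.1196);go(x,y,0.075,-0.371); print(x,y)
E
```

```text
time: 27.5
tool_pos: [0.3949, -0.3619, 0.1296]
tool_rot: [-3.141, -0.0, -0.372]
contact_force: [0.4, -0.1, -1.3]
opening: 0.0198
t 27.5 pos [ 0.3949 -0.3619  0.1296] rot [-3.141 -0.    -0.372] F [ 0.4 -0.1 -1.3] open 0.0198 q [-0.89  0.48  1.65  0.    1.02  1.06]
row [ 2.23 -0.03  5.46] [-0. -0. -0.] | dist cm 5.9 ang 0.0
0.41586675770429316 -0.36965947718701675
```

```bash
python3 -m creep '[[[0.5,0,1.5,0,0,0,-1],[1,0,3,0,0,0,-1],[1.6,0,4.6,0,0,0,-1],[2.2,0,5.5,0,0,0,-1],[2.2,0,5.5,0,0,0,-1],[2.2,0,5.5,0,0,0,-1]]]' 40; python3 - <<'E'
from h import *
st(); print(rail(robot.observe()['tool_pos'])); snap('wrist','w23.png')
p=robot.camera_params('wrist'); s=robot.observe(); c=np.array([np.cos(s['tool_rot'][2]),np.sin(s['tool_rot'][2])])
print(proj(p,[np.r_[s['tool_pos'][:2]+a*c,s['tool_pos'][2]-.0098] for a in (.1025,.0275)]))
a=cv2.imread('pics/w23.png')[0:240,150:400]; cv2.imwrite('pics/w23c.png',cv2.resize(a,None,fx=2.5,fy=2.5,interpolation=cv2.INTER_CUBIC))
E
```

```text
time: 28.1
tool_pos: [0.4157, -0.3695, 0.0743]
tool_rot: [-3.141, 0.0, -0.371]
contact_force: [-0.0, -0.3, -2.1]
opening: 0.0199
t 28.1 pos [ 0.4157 -0.3695  0.0743] rot [-3.141  0.    -0.371] F [-0.  -0.3 -2.1] open 0.0199 q [-0.86  0.58  1.64  0.    0.92  1.08]
[[-0.13819189 -0.11946633]]
[[256.24512094  58.45930993]
 [256.06727499 197.35917715]]
```

View pics/w23c.png

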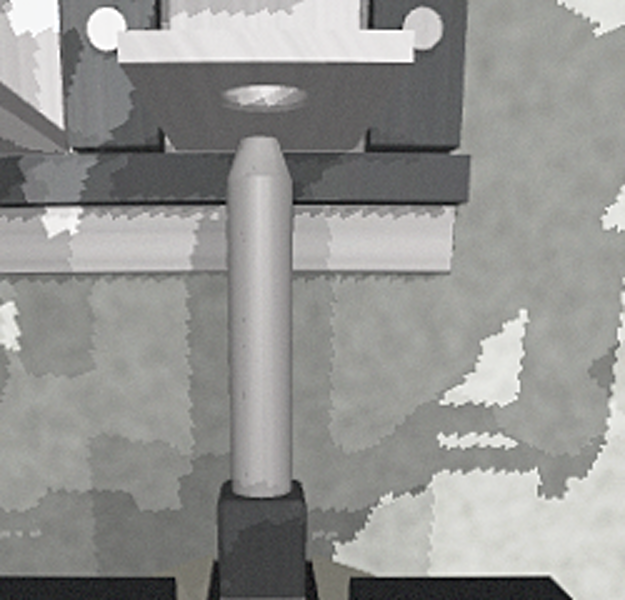

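```bash
python3 -m creep '[[[0,0,-0.05,0,0,0.4,-1],[0.5,0,-0.05,0,0,0.4,-1],[1,0,-0.05,0,0,0.4,-1],[1.6,0,-0.05,0,0,0.4,-1],[2.2,0,-0.05,0,0,0.4,-1],[2.8,0,-0.05,0,0,0.4,-1],[3.4,0,-0.05,0,0,0.4,-1],[4,0,-0.05,0,0,0.4,-1]]]' 40; python3 - <<'E'
from h import *
st(); s=robot.observe(); print(rail(s['tool_pos'])); snap('wrist','w24.png')
E
```

```text
time: 28.95
tool_pos: [0.4535, -0.3844, 0.0752]
tool_rot: [-3.141, -0.0, -0.378]
contact_force: [0.1, 0.1, -1.8]
opening: 0.0196
t 28.95 pos [ 0.4535 -0.3844  0.0752] rot [-3.141 -0.    -0.378] F [ 0.1  0.1 -1.8] open 0.0196 q [-0.83  0.64  1.53  0.    0.98  1.12]
[[-0.09759556 -0.11963414]]
```

View pics/w24.png

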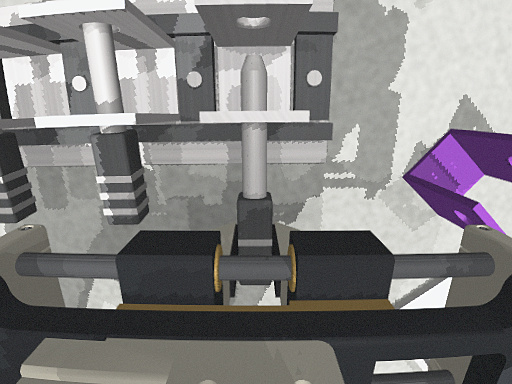

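```bash
python3 -m creep '[[[0.6,0,0,0,0,0,-1],[1.2,0,0,0,0,0,-1],[1.8,0,0,0,0,0,-1],[2.4,-0.02,0,0,0,0,-1],[3,-0.02,0,0,0,0,-1],[3.5,-0.02,0,0,0,0,-1],[3.7,-0.02,0,0,0,0,-1],[3.7,-0.02,0,0,0,0,-1]]]' 40; python3 - <<'E'
from h import *
st(); s=robot.observe(); print(rail(s['tool_pos'])); snap('wrist','w25.png')
E
```

```text
time: 29.8
tool_pos: [0.4889, -0.3983, 0.0753]
tool_rot: [-3.142, -0.001, -0.378]
contact_force: [-0.3, -0.6, -0.7]
opening: 0.0199
t 29.8 pos [ 0.4889 -0.3983  0.0753] rot [-3.142e+00 -1.000e-03 -3.780e-01] F [-0.3 -0.6 -0.7] open 0.0199 q [-0.81  0.69  1.41  0.    1.03  1.14]
[[-0.05950037 -0.11973262]]
```

View pics/w25.png

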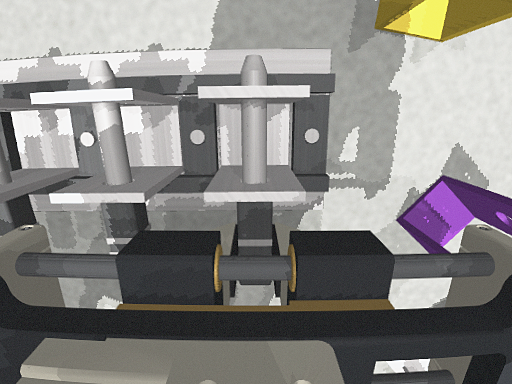

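Fourth pin is through. Release and lift, then go for the spare pin.

```bash
python3 -m creep '[[[0,0,0,0,0,0,-0.2],[0,0,0,0,0,0,-0.2],[0,0,0,0,0,0,-0.2],[0,0,0,0,0,0,-0.2],[0,0,-2,0,0,0,-0.2],[0,0,-5,0,0,0,-0.2],[0,0,-8,0,0,0,0.5],[-1,-1,-11,0,0,0,1]]]'; python3 - <<'E'
from h import *
st(); snap('wrist','w26.png');
for n in ['top']:
  for o in pins(n): print(o)
go(0.646,0.0775,0.18,0.07)
E
```

```text
time: 30.65
tool_pos: [0.4831, -0.3861, 0.1864]
tool_rot: [3.141, -0.002, -0.379]
contact_force: [0.4, -0.2, 1.3]
opening: 0.0483
t 30.65 pos [ 0.4831 -0.3861  0.1864] rot [ 3.141e+00 -2.000e-03 -3.790e-01] F [ 0.4 -0.2  1.3] open 0.0483 q [-0.8   0.56  1.33  0.    1.25  1.15]
(0.73, array([0.6483, 0.0779]), 0.075, 0.128, [216, 174])
(0.64, array([ 0.5258, -0.3333]), -0.379, 0.1347, [342, 213])
(0.6, array([ 0.5883, -0.1789]), -0.377, 0.1344, [295, 193])
(0.54, array([ 0.5557, -0.2559]), -0.382, 0.1263, [318, 204])
row [ -1.98 -49.03   0.68] [  0.2  -0.3 -25.6] | dist cm 49.07 ang 25.6
```

View pics/w26.png

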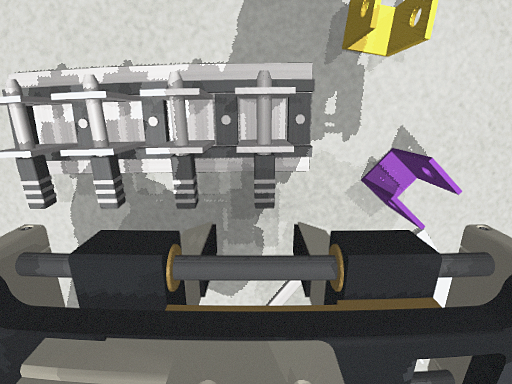

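```bash
python3 -m creep '[[[-0.1,-3.5,0,0,0,-2,1],[-0.3,-8,0,0,0,-4,1],[-0.5,-12.5,0,0,0,-7,1],[-0.7,-17,0,0,0,-10,1],[-0.9,-21.5,0,0,0,-12.5,1],[-1.1,-26,0,0,0,-15,1],[-1.3,-30.5,0,0,0,-17.5,1],[-1.4,-35,0,0,0,-20,1]]]'; python3 - <<'E'
from h import *
st(); 
go(0.646,0.0775,0.14,0.07)
E
```

```text
time: 31.6
tool_pos: [0.5995, -0.0532, 0.1857]
tool_rot: [3.138, -0.003, -0.027]
contact_force: [0.8, 1.2, -0.8]
opening: 0.0919
t 31.6 pos [ 0.5995 -0.0532  0.1857] rot [ 3.138e+00 -3.000e-03 -2.700e-02] F [ 0.8  1.2 -0.8] open 0.0919 q [-0.21  0.53  1.39 -0.    1.23  1.38]
row [  4.28 -13.21   4.54] [ 0.2 -0.1 -5.5] | dist cm 14.61 ang 5.5
```

```bash
python3 -m creep '[[[1.3,-4,0,0,0,-2,1],[2.6,-8,1,0,0,-4,1],[3.9,-12,3,0,0,-5.5,1],[4.2,-13.2,4.5,0,0,-5.5,1],[4.2,-13.2,4.5,0,0,-5.5,1],[4.2,-13.2,4.5,0,0,-5.5,1]]]'; python3 - <<'E'
from h import *
st(); snap('wrist','w27.png');
for n in ['wrist']:
  for o in pins(n): print(o)
go(0.646,0.0775,0.07,0.07)
E
```

```text
time: 32.2
tool_pos: [0.6447, 0.0764, 0.1395]
tool_rot: [3.138, -0.0, 0.069]
contact_force: [0.4, 0.4, 0.4]
opening: 0.0921
t 32.2 pos [0.6447 0.0764 0.1395] rot [ 3.138 -0.     0.069] F [0.4 0.4 0.4] open 0.0921 q [ 0.    0.65  1.29 -0.    1.2   1.51]
(0.87, array([0.6451, 0.0772]), 0.074, 0.1334, [253, 154])
row [ 0.03 -0.21  7.14] [ 0.2 -0.2 -0.2] | dist cm 7.15 ang 0.4
```

View pics/w27.png

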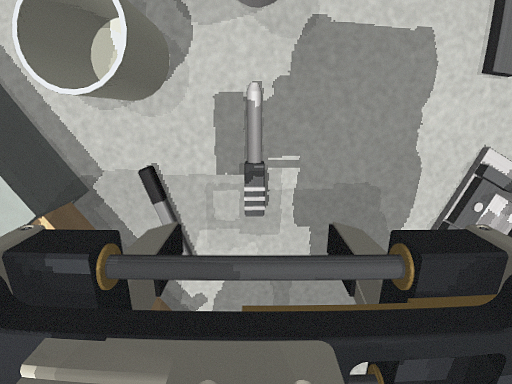

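```bash
python3 -m creep '[[[0,-0.1,1,0,0,0,0],[0,-0.2,3,0,0,0,0],[0,-0.2,6,0,0,0,0],[0,-0.2,8,0,0,0,0],[0,-0.2,8,0,0,0,0]]]'; python3 - <<'E'
from h import *
st(); snap('wrist','w28.png');
p=robot.camera_params('wrist')
go(0.646,0.0775,0.017,0.07)
E
```

```text
time: 32.85
tool_pos: [0.6435, 0.0764, 0.0582]
tool_rot: [3.138, 0.002, 0.066]
contact_force: [-0.5, 0.5, 0.3]
opening: 0.0566
t 32.85 pos [0.6435 0.0764 0.0582] rot [3.138e+00 2.000e-03 6.600e-02] F [-0.5  0.5  0.3] open 0.0566 q [ 0.    0.74  1.37 -0.    1.04  1.51]
row [ 0.12 -0.1   4.33] [ 0.2 -0.1 -0.2] | dist cm 4.33 ang 0.3
```

View pics/w28.png

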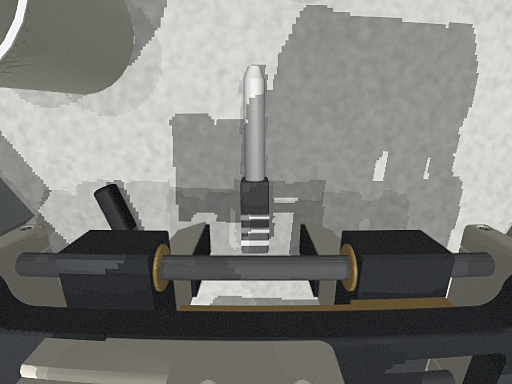

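```bash
python3 -m creep '[[[0,-0.1,1,0,0,0,0],[0,-0.1,3,0.2,0,0,0],[0,-0.1,4.2,0.2,0,0,0],[0,-0.1,4.2,0.2,0,0,-1],[0,-0.1,4.2,0.2,0,0,-1],[0,-0.1,4.2,0.2,0,0,-1],[0,-0.1,4.2,0.2,0,0,-1],[0,-0.1,4.2,0.2,0,0,-1]]]' 40;  python3 -m creep '[[[0,0,0,0,0,0,-1],[0,0,0,0,0,0,-1]]]' 40; python3 - <<'E'
from h import *
st(); 
yaw=0.665; ex=np.array([np.cos(yaw),np.sin(yaw)]); ey=np.array([-ex[1],ex[0]])
P=np.array([[0.3407,0.3179],[0.4876,0.14]]); m=P.mean(0)  # outer top panel
of=m+0.088*ex; print('drawer_floor',of, 'bar',np.array([[0.3487,0.2489],[0.422,0.1535]]).mean(0), of-0.123*ex)
E
```

```text
time: 33.7
tool_pos: [0.6455, 0.0774, 0.0193]
tool_rot: [3.141, -0.003, 0.066]
contact_force: [-0.3, -1.3, 3.8]
opening: 0.0194
time: 33.9
tool_pos: [0.6454, 0.0774, 0.0194]
tool_rot: [3.141, -0.003, 0.066]
contact_force: [-0.1, -0.4, 3.4]
opening: 0.0198
t 33.9 pos [0.6454 0.0774 0.0194] rot [ 3.141e+00 -3.000e-03  6.600e-02] F [-0.1 -0.4  3.4] open 0.0198 q [ 0.    0.79  1.39 -0.    0.96  1.51]
drawer_floor [0.48339868 0.2832512 ] bar [0.38535 0.2012 ] [0.38660791 0.20735293]
```

```bash
python3 -m creep '[[[0,0,-2.5,0,0,0,-1],[0,0,-6,0,0,0,-1],[0,0,-10,0,0,0,-1],[0,0,-14,0,0,0,-1],[0,0,-14.5,0,0,0,-1]]]' 40; python3 - <<'E'
from h import *
st(); go(0.468,0.271,0.16,0.665)
E
```

```text
time: 34.4
tool_pos: [0.6475, 0.0776, 0.1703]
tool_rot: [3.14, -0.013, 0.066]
contact_force: [0.9, 0.7, -0.9]
opening: 0.0198
t 34.4 pos [0.6475 0.0776 0.1703] rot [ 3.14  -0.013  0.066] F [ 0.9  0.7 -0.9] open 0.0198 q [ 0.    0.62  1.25 -0.    1.25  1.51]
row [-16.64 -20.49   0.79] [  0.3  -0.7 -34.3] | dist cm 26.41 ang 34.3
```

```bash
python3 -m creep '[[[-2,-2.5,0,0,0,-4,-1],[-5,-6,0,0,-0.3,-9,-1],[-8,-9.5,0.3,0,-0.5,-16,-1],[-11,-13.2,0.5,0,-0.7,-23,-1],[-14,-17,0.7,0.2,-0.7,-30,-1],[-16.2,-19.8,0.8,0.2,-0.7,-34.3,-1],[-16.6,-20.5,0.8,0.2,-0.7,-34.3,-1],[-16.6,-20.5,0.8,0.2,-0.7,-34.3,-1]]]' 40; python3 - <<'E'
from h import *
st(); go(0.468,0.271,0.05,0.665); snap('wrist','w29.png'); snap('top','t29.png')
E
```

```text
time: 35.2
tool_pos: [0.4673, 0.272, 0.1593]
tool_rot: [3.141, 0.002, 0.667]
contact_force: [0.2, -0.1, -1.7]
opening: 0.0195
t 35.2 pos [0.4673 0.272  0.1593] rot [3.141e+00 2.000e-03 6.670e-01] F [ 0.2 -0.1 -1.7] open 0.0195 q [ 0.39  0.45  1.6  -0.    1.1   1.29]
row [1.000e-02 1.100e-01 1.093e+01] [0.1 0.1 0.1] | dist cm 10.93 ang 0.2
```

View pics/w29.png

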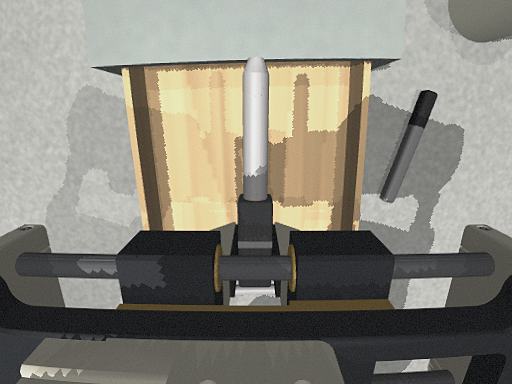

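```bash
python3 -m creep '[[[0,0.1,2,0,0,0,-1],[0,0.1,4.5,0,0,0,-1],[0,0.1,7.5,0,0,0,-1],[0,0.1,10,0,0,0,-1],[0,0.1,11,0,0,0,-1],[0,0.1,11,0,0,0,-1]]]' 40; python3 - <<'E'
from h import *
st(); snap('wrist','w30.png')
E
```

```text
time: 35.9
tool_pos: [0.4696, 0.2683, 0.0482]
tool_rot: [3.141, 0.004, 0.662]
contact_force: [-0.3, -0.1, -2.0]
opening: 0.0198
t 35.9 pos [0.4696 0.2683 0.0482] rot [3.141 0.004 0.662] F [-0.3 -0.1 -2. ] open 0.0198 q [ 0.38  0.6   1.7  -0.    0.84  1.29]
```

View pics/w30.png

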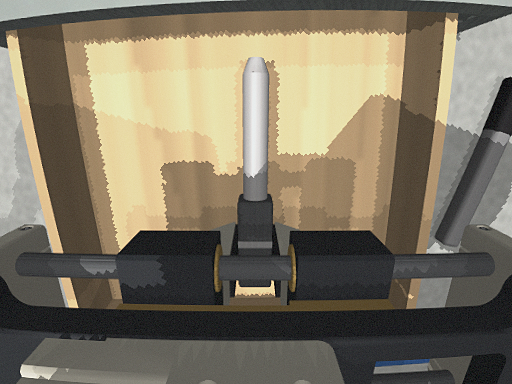

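```bash
python3 -m creep '[[[0,0,0.4,0,0,0,-1],[0,0,0.8,0,0,0,-1],[0,0,1.2,0,0,0,-1],[0,0,1.2,0,0,0,-1]]]' 40; python3 -m creep '[[[0,0,0.3,0,0,0,-1],[0,0,0.3,0,0,0,-1]]]' 40; python3 - <<'E'
from h import *
st()
E
```

```text
time: 36.35
tool_pos: [0.4733, 0.2708, 0.0412]
tool_rot: [3.138, -0.008, 0.662]
contact_force: [-0.6, 2.9, 19.1]
opening: 0.0197
time: 36.55
tool_pos: [0.4753, 0.2724, 0.0413]
tool_rot: [3.137, -0.015, 0.662]
contact_force: [-2.1, 2.8, 15.4]
opening: 0.0201
t 36.55 pos [0.4753 0.2724 0.0413] rot [ 3.137 -0.015  0.662] F [-2.1  2.8 15.4] open 0.0201 q [ 0.38  0.61  1.71 -0.    0.81  1.29]
```

```bash
python3 -m creep '[[[0,0,0,0,0,0,-0.4],[0,0,0,0,0,0,-0.2],[0,0,0,0,0,0,-0.2],[0,0,0,0,0,0,-0.2],[0,0,-1.5,0,0,0,-0.2],[0,0,-4,0,0,0,-0.2],[0,0,-7.5,0,0,0,-0.2],[-2,0,-11,0,0,0,-0.2]]]'; python3 - <<'E'
from h import *
st(); snap('wrist','w31.png')
E
```

```text
time: 37.35
tool_pos: [0.4589, 0.2599, 0.1517]
tool_rot: [3.137, -0.015, 0.663]
contact_force: [1.4, -0.1, 0.7]
opening: 0.0366
t 37.35 pos [0.4589 0.2599 0.1517] rot [ 3.137 -0.015  0.663] F [ 1.4 -0.1  0.7] open 0.0366 q [0.37 0.43 1.66 0.   1.04 1.28]
```

View pics/w31.png

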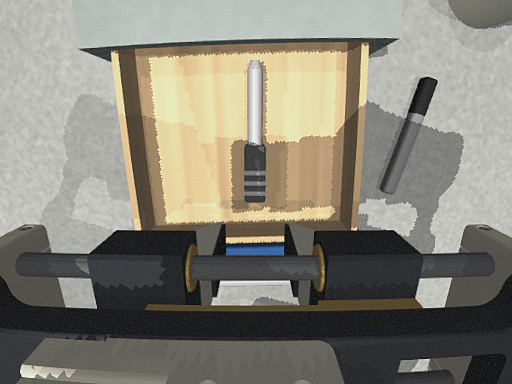

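```bash
python3 - <<'E'
from h import *
go(0.348,0.178,0.15,0.665)
E
```

```text
row [-13.66  -0.39   0.42] [ 0.4 -1.1 -0.1] | dist cm 13.67 ang 1.2
```

```bash
python3 -m creep '[[[-3.5,-0.1,0,0.2,-0.5,0,-1],[-7,-0.2,0.2,0.4,-1,0,-1],[-10.5,-0.3,0.3,0.4,-1.1,0,-1],[-13.7,-0.4,0.4,0.4,-1.1,0,-1],[-13.7,-0.4,0.4,0.4,-1.1,0,-1]]]' 20; python3 - <<'E'
from h import *
st(); snap('wrist','w32.png'); go(0.348,0.178,0.04,0.665)
E
```

```text
time: 37.9
tool_pos: [0.3438, 0.1761, 0.1494]
tool_rot: [-3.139, 0.004, 0.662]
contact_force: [0.7, 0.7, 0.7]
opening: 0.0022
t 37.9 pos [0.3438 0.1761 0.1494] rot [-3.139  0.004  0.662] F [0.7 0.7 0.7] open 0.0022 q [0.27 0.21 2.01 0.   0.93 1.18]
row [ 0.19  0.05 11.01] [-0.1  0.  -0.2] | dist cm 11.01 ang 0.2
```

View pics/w32.png

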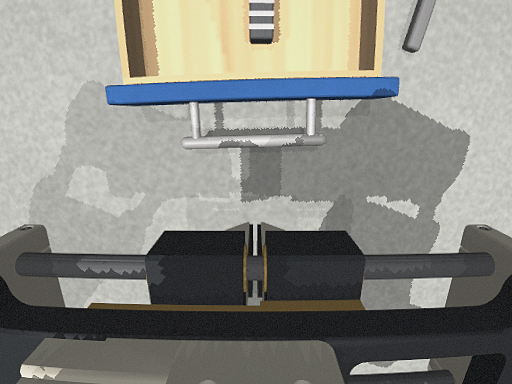

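```bash
python3 - <<'E'
from h import *
p=robot.camera_params('wrist'); s=robot.observe()
# panel top outer edge: front edge rows ~ 83(left102)  -> use center col 254 row ~ 86?, bar row 142
im=cv2.imread('pics/w32.png'); print([tuple(im[r,230]) for r in range(76,150,2)])
for z in (.058,.063,.068): print('panel',z,onz(p,[[230,86]],z))
ex=np.array([np.cos(.665),np.sin(.665)])
for z in (.02,.03,.04,.05): q=onz(p,[[254,142]],z)[0]; print('bar',z,q,'ahead of tool',(q[:2]-s['tool_pos'][:2])@ex)
E
```

```text
[(np.uint8(171), np.uint8(223), np.uint8(235)), (np.uint8(179), np.uint8(237), np.uint8(251)), (np.uint8(147), np.uint8(83), np.uint8(48)), (np.uint8(179), np.uint8(112), np.uint8(63)), (np.uint8(181), np.uint8(112), np.uint8(65)), (np.uint8(181), np.uint8(113), np.uint8(68)), (np.uint8(182), np.uint8(113), np.uint8(68)), (np.uint8(180), np.uint8(114), np.uint8(66)), (np.uint8(180), np.uint8(112), np.uint8(66)), (np.uint8(181), np.uint8(112), np.uint8(67)), (np.uint8(187), np.uint8(116), np.uint8(69)), (np.uint8(143), np.uint8(91), np.uint8(54)), (np.uint8(48), np.uint8(33), np.uint8(23)), (np.uint8(158), np.uint8(162), np.uint8(163)), (np.uint8(189), np.uint8(194), np.uint8(194)), (np.uint8(185), np.uint8(189), np.uint8(187)), (np.uint8(178), np.uint8(181), np.uint8(183)), (np.uint8(174), np.uint8(182), np.uint8(178)), (np.uint8(175), np.uint8(181), np.uint8(179)), (np.uint8(175), np.uint8(179), np.uint8(178)), (np.uint8(181), np.uint8(185), np.uint8(187)), (np.uint8(187), np.uint8(192), np.uint8(191)), (np.uint8(198), np.uint8(206), np.uint8(206)), (np.uint8(197), np.uint8(204), np
[... 380 characters left out ...]
t8(197)), (np.uint8(219), np.uint8(221), np.uint8(221)), (np.uint8(129), np.uint8(131), np.uint8(134)), (np.uint8(114), np.uint8(115), np.uint8(116)), (np.uint8(84), np.uint8(88), np.uint8(87)), (np.uint8(193), np.uint8(198), np.uint8(196))]
panel 0.058 [[0.41056146 0.25369219 0.058     ]]
panel 0.063 [[0.41044835 0.2530576  0.063     ]]
panel 0.068 [[0.41033523 0.252423   0.068     ]]
bar 0.02 [0.38391557 0.2084766  0.02      ] ahead of tool 0.04889360716930392
bar 0.03 [0.38469433 0.2090357  0.03      ] ahead of tool 0.04985142299532628
bar 0.04 [0.38547308 0.20959481 0.04      ] ahead of tool 0.0508092388213487
bar 0.05 [0.38625184 0.21015391 0.05      ] ahead of tool 0.051767054647371066
```

```bash
python3 -m creep '[[[0,0,2.5,0,0,0,-1],[0,0,5.5,0,0,0,-1],[0,0,8.5,0,0,0,-1],[0,0,11,0,0,0,-1],[0,0,11.6,0,0,0,-1],[0,0,11.6,0,0,0,-1]]]' 20; python3 - <<'E'
from h import *
st(); snap('wrist','w33.png'); snap('side','s33.png')
E
```

```text
time: 38.55
tool_pos: [0.3465, 0.1774, 0.0335]
tool_rot: [-3.14, 0.002, 0.662]
contact_force: [-0.3, -0.2, 0.3]
opening: 0.0006
t 38.55 pos [0.3465 0.1774 0.0335] rot [-3.14e+00  2.00e-03  6.62e-01] F [-0.3 -0.2  0.3] open 0.0006 q [0.28 0.44 2.13 0.   0.58 1.18]
```

View pics/w33.png

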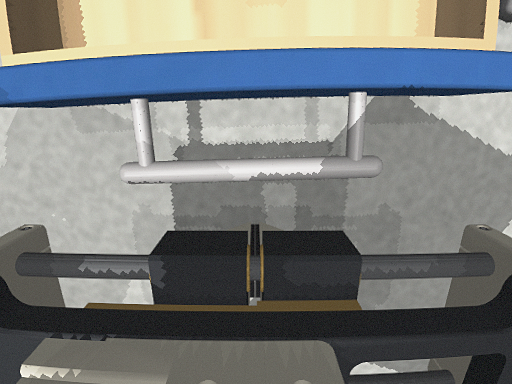

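View pics/s33.png

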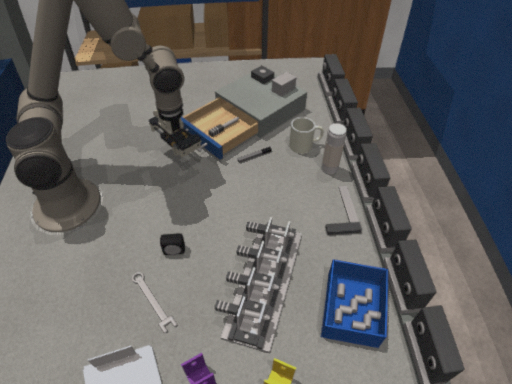

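```bash
python3 - <<'E'
from h import *
p=robot.camera_params('wrist')
for z in (.02,.03,.04,.05): print(z,onz(p,[[252,170]],z).round(4))
E
python3 -m creep '[[[1,0,0,0,0,0,-1],[2,0,0,0,0,0,-1],[3,0,0,0,0,0,-1],[3.8,0,0,0,0,0,-1],[4.6,0,0,0,0,0,-1],[5.4,0,0,0,0,0,-1]]]' 20; python3 - <<'E'
from h import *
st(); snap('wrist','w34.png')
E
```

```text
0.02 [[0.3802 0.2063 0.02  ]]
0.03 [[0.3819 0.2074 0.03  ]]
0.04 [[0.3835 0.2086 0.04  ]]
0.05 [[0.3851 0.2097 0.05  ]]
time: 39.25
tool_pos: [0.3901, 0.2112, 0.0347]
tool_rot: [-3.141, -0.0, 0.662]
contact_force: [-1.6, 0.1, 1.1]
opening: 0.0007
t 39.25 pos [0.3901 0.2112 0.0347] rot [-3.141 -0.     0.662] F [-1.6  0.1  1.1] open 0.0007 q [0.32 0.5  1.99 0.   0.66 1.23]
```

View pics/w34.png

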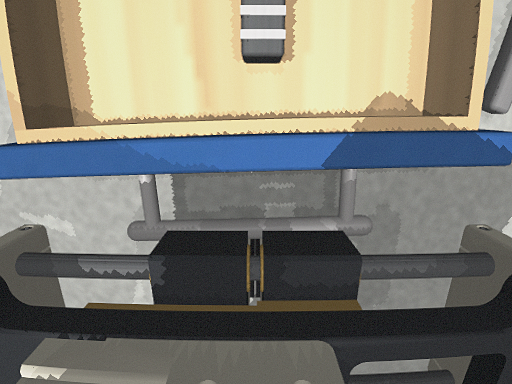

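```bash
python3 -m creep '[[[1,0,0,0,0,0,-1],[2,0,0,0,0,0,-1],[3,0,0,0,0,0,-1],[4,0,0,0,0,0,-1],[5,0,0,0,0,0,-1],[6,0,0,0,0,0,-1],[7,0,0,0,0,0,-1],[8,0,0,0,0,0,-1]]]' 20; python3 - <<'E'
from h import *
st(); snap('wrist','w35.png')
E
```

```text
time: 40.1
tool_pos: [0.4552, 0.2616, 0.035]
tool_rot: [-3.141, -0.002, 0.662]
contact_force: [-1.6, -0.9, 0.7]
opening: 0.0005
t 40.1 pos [0.4552 0.2616 0.035 ] rot [-3.141e+00 -2.000e-03  6.620e-01] F [-1.6 -0.9  0.7] open 0.0005 q [0.38 0.6  1.76 0.   0.78 1.28]
```

View pics/w35.png

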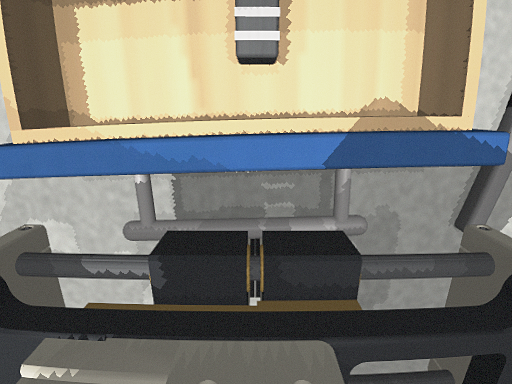

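```bash
python3 -m creep '[[[1,0,0,0,0,0,-1],[2,0,0,0,0,0,-1],[2.8,0,0,0,0,0,-1],[3.6,0,0,0,0,0,-1],[4.2,0,0,0,0,0,-1],[4.8,0,0,0,0,0,-1],[4.8,0,0,0,0,0,-1]]]' 20; python3 - <<'E'
from h import *
st(); snap('wrist','w36.png'); snap('side','s36.png')
E
```

```text
time: 40.85
tool_pos: [0.4958, 0.2925, 0.0358]
tool_rot: [3.14, -0.007, 0.662]
contact_force: [-0.9, -0.1, 0.0]
opening: 0.0005
t 40.85 pos [0.4958 0.2925 0.0358] rot [ 3.14  -0.007  0.662] F [-0.9 -0.1  0. ] open 0.0005 q [0.4  0.66 1.62 0.   0.85 1.31]
```

View pics/w36.png

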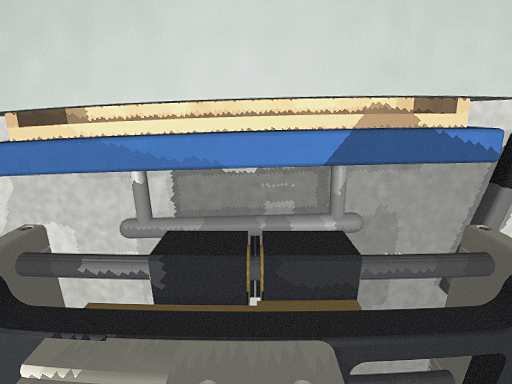

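View pics/s36.png

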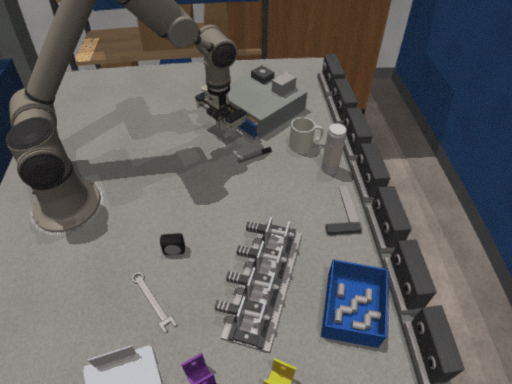

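```bash
python3 -m creep '[[[0.5,0,0,0,0,0,-1],[1,0,0,0,0,0,-1],[1.5,0,0,0,0,0,-1],[2,0,0,0,0,0,-1],[2,0,0,0,0,0,-1]]]' 20; python3 - <<'E'
from h import *
st(); snap('wrist','w37.png')
E
```

```text
time: 41.45
tool_pos: [0.5065, 0.3012, 0.0353]
tool_rot: [-3.141, 0.008, 0.663]
contact_force: [-15.5, -14.8, 14.1]
opening: 0.0005
t 41.45 pos [0.5065 0.3012 0.0353] rot [-3.141  0.008  0.663] F [-15.5 -14.8  14.1] open 0.0005 q [ 0.41  0.69  1.56 -0.    0.9   1.32]
```

View pics/w37.png

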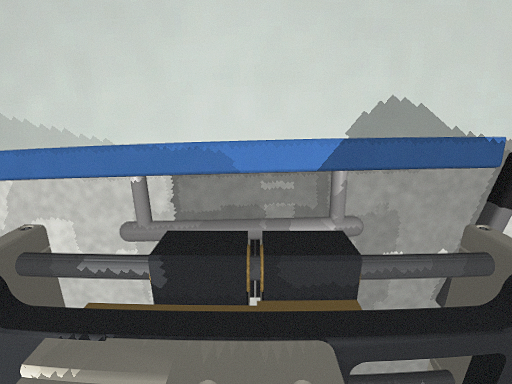

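```bash
python3 -m creep '[[[0.5,0,0,0,0,0,-1],[0.9,0,0,0,0,0,-1],[0.9,0,0,0,0,0,-1]]]' 20; python3 - <<'E'
from h import *
st()
E
```

```text
time: 41.8
tool_pos: [0.5066, 0.3013, 0.0354]
tool_rot: [-3.14, 0.028, 0.665]
contact_force: [-26.2, -24.8, 27.9]
opening: 0.0008
t 41.8 pos [0.5066 0.3013 0.0354] rot [-3.14   0.028  0.665] F [-26.2 -24.8  27.9] open 0.0008 q [ 0.41  0.7   1.54 -0.01  0.93  1.32]
```

Hard stop: 0.1 mm movement against about 36 N, so the drawer is home. Back off and check everything.

```bash
python3 -m creep '[[[-1,0,0,0,0,0,-1],[-2.5,0,0,0,0,0,-1],[-5,0,0,0,0,0,-1],[-8,0,-2,0,0,0,-1],[-10,0,-6,0,-1.6,0,-1],[-11,0,-10,0,-1.6,0,-1],[-11,0,-14,0,-1.6,0,-1],[-11,0,-17,0,-1.6,0,-1]]]'; python3 - <<'E'
from h import *
st(); snap('wrist','w38.png'); x,y=w_of(-0.1,0.0); go(x,y,0.25,-0.372)
for n in ['side']:
  for o in pins(n,0.065): print(o)
E
```

```text
time: 42.6
tool_pos: [0.425, 0.2365, 0.2116]
tool_rot: [-3.141, 0.052, 0.665]
contact_force: [0.4, -0.4, -0.4]
opening: 0.0007
t 42.6 pos [0.425  0.2365 0.2116] rot [-3.141  0.052  0.665] F [ 0.4 -0.4 -0.4] open 0.0007 q [ 0.36  0.33  1.63 -0.02  1.23  1.27]
row [-26.23  44.28  -2.17] [ 1.4  2.3 59.4] | dist cm 51.51 ang 59.5
(0.87, array([ 0.5778, -0.1797]), -0.315, 0.1279, [264, 229])
(0.75, array([ 0.549 , -0.2537]), -0.327, 0.1285, [254, 253])
(0.71, array([ 0.4883, -0.4014]), -0.311, 0.1264, [235, 309])
(0.6, array([ 0.5189, -0.3282]), -0.3, 0.133, [246, 280])
(0.17, array([ 0.3352, -0.1866]), -0.891, 0.0768, [172, 243])
```

View pics/w38.png

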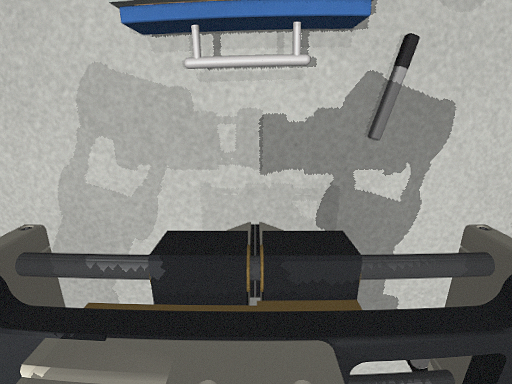

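```bash
python3 -m creep '[[[-2.5,4,0,0.2,0.5,7,-1],[-5,8.3,0,0.4,1,14,-1],[-7.5,12.6,0,0.6,1.5,21,-1],[-10,16.9,-0.5,0.8,2,29,-1],[-12.5,21.2,-1,1,2.3,37,-1],[-15,25.5,-1.5,1.2,2.3,45,-1],[-17.5,29.8,-2,1.4,2.3,53,-1],[-20,34,-2,1.4,2.3,59.4,-1]]]'; python3 -m creep '[[[0,2.5,0,0,0,0,-1],[0,5,0,0,0,0,-1],[0,7.5,0,0,0,0,-1],[0,7.5,0,0,0,0,-1]]]'; python3 - <<'E'
from h import *
st(); snap('wrist','w39.png'); snap('top','t39.png')
a=cv2.imread('pics/t39.png')[90:290,50:400]; cv2.imwrite('pics/t39c.png',cv2.resize(a,None,fx=2.2,fy=2.2,interpolation=cv2.INTER_CUBIC))
E
```

```text
time: 43.55
tool_pos: [0.479, -0.1556, 0.2402]
tool_rot: [3.137, 0.004, -0.378]
contact_force: [0.3, 0.3, -0.7]
opening: 0.0004
time: 43.95
tool_pos: [0.4502, -0.2276, 0.239]
tool_rot: [3.137, 0.006, -0.381]
contact_force: [-0.4, 1.3, 0.1]
opening: 0.0005
t 43.95 pos [ 0.4502 -0.2276  0.239 ] rot [ 3.137  0.006 -0.381] F [-0.4  1.3  0.1] open 0.0005 q [-0.62  0.31  1.58 -0.01  1.26  1.34]
```

View pics/w39.png

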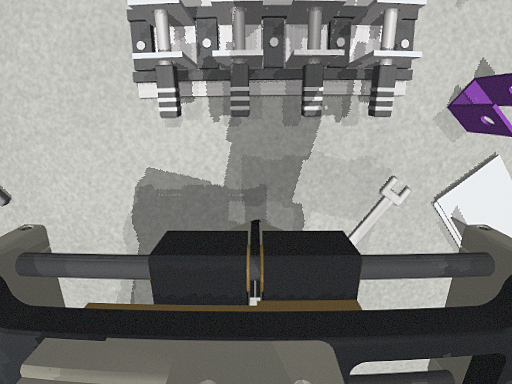

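View pics/t39c.png

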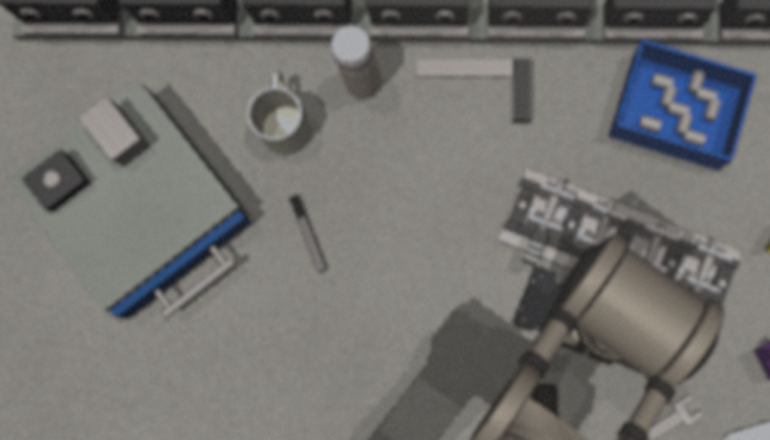

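```bash
python3 -m creep '[[[2,0,-1,0,0,0,-1],[4.5,1,-3,0,0,0,-1],[6,2,-5,0,0,0,-1],[6,2.5,-5,0,0,0.4,-1],[6,2.5,-5,0,0,0.4,-1]]]'; python3 - <<'E'
from h import *
st(); snap('wrist','w40.png')
a=cv2.imread('pics/w40.png')[20:200,110:410]; cv2.imwrite('pics/w40c.png',cv2.resize(a,None,fx=2.6,fy=2.6,interpolation=cv2.INTER_CUBIC))
E
```

```text
time: 44.55
tool_pos: [0.4977, -0.27, 0.288]
tool_rot: [3.139, 0.008, -0.386]
contact_force: [-0.3, 0.2, -0.3]
opening: 0.0004
t 44.55 pos [ 0.4977 -0.27    0.288 ] rot [ 3.139  0.008 -0.386] F [-0.3  0.2 -0.3] open 0.0004 q [-0.63  0.39  1.32 -0.    1.44  1.33]
```

View pics/w40c.png

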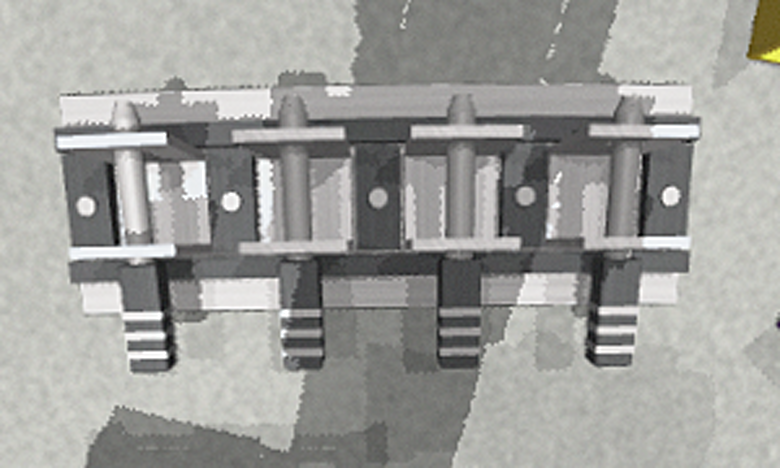

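```bash
python3 - <<'E'
from h import *
p=robot.camera_params('wrist')
f=lambda L:np.array(L,float)/2.6+[110,20]
print(rail(onz(p,f([[122,100],[291,96],[461,95],[631,95]]),0.068)).round(4))
print('far flange tops',rail(onz(p,f([[112,141],[290,134],[468,131],[644,131]]),0.09)).round(4))
print('near',rail(onz(p,f([[122,252],[297,247],[465,244],[637,243]]),0.09)).round(4))
s=robot.observe(); print(s['contact_force'])
print('bystanders')
for l in ['mug','tape']:
    for n in ['top','side']:
        robot.read_camera(n); q=robot.camera_params(n); print(l,n,[(round(d['score'],2),cam2w(q,d['centre']).round(3)) for d in robot.look_for(n,l)][:2])
E
```

```text
[[ 0.0435  0.1217]
 [ 0.0429  0.0416]
 [ 0.0423 -0.0381]
 [ 0.0425 -0.1188]]
far flange tops [[ 0.0223  0.1207]
 [ 0.0231  0.0403]
 [ 0.0233 -0.0389]
 [ 0.0234 -0.1183]]
near [[-0.0264  0.1209]
 [-0.026   0.0392]
 [-0.0257 -0.0383]
 [-0.0256 -0.1186]]
[-0.74080693 -0.08426471  0.15985216]
bystanders
mug top [(0.9, array([0.775, 0.209, 0.038]))]
mug side [(0.59, array([0.768, 0.179, 0.06 ])), (0.51, array([ 0.566, -0.262,  0.068]))]
tape top []
tape side [(0.81, array([ 0.353, -0.208,  0.053]))]
```

```bash
python3 -c "
from cell import robot
print(robot.hand_in(), robot.observe()['time'])"
```

```text
the job is handed in; nothing more can be done
the job is handed in; nothing more can be done
```

The job is handed in, after about 45 s of the 208 s allowed. All four nests held a bracket, so four gauge pins went through bracket holes and the fifth went into the drawer, which I then pushed home.

What the last checks showed:
- **Pins in brackets:** all four noses measured about 42–43 mm past the midpoint between the holes (32 mm needed). They were within about 2 mm sideways of the hole line.
- **Brackets:** all four were standing, centred in their nests to within about 2 mm.
- **Spare pin:** the wrist picture taken before closing showed it lying wholly inside the drawer. It can't be seen now that the drawer is shut.
- **Drawer:** it reached a hard stop, moving 0.1 mm under roughly 36 N, and the top view shows its front flush with the unit.
- **Mug and tape measure:** the mug stayed within a few mm of where it started. The side camera put the tape measure within a few mm too. The top camera's last look missed the tape measure, probably because the arm was over it.
- **Robot:** it stood clear of everything at the end, with the contact force near zero.

I saw neither a grip slip nor a knocked pin. No check failed. The height of the noses at the far flange was judged only by eye from the pictures.

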